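# Draw a test cassette out of the incubator and seat it in the reader

## Task

The cassette with the long window has finished incubating: press on top of it with the fingertips, firmly enough to carry it along but never with more than 16 N while it is in its bay, and draw it straight toward you past its catches onto the landing. Then carry it to the reader and lay it in the pocket, face up, flat and fully home. Leave the cassette with the two round wells in its bay, and do not disturb the timer or the vials.

Things in the scene. Friction and masses are not known exactly. Their poses are not given: they have to be found in the camera images.
- window_cassette: the cassette to move: flat white hard-plastic plate 80 (x) x 50 (y) x 8 mm (z), corners cut 4 mm at 45 degrees, about 35 g, one long dark window in its top face (strip 46 x 12 mm along x). Origin: centre of its underside; x along its length, away from the mouth at the start; z up. It starts in either bay, top face up. It is thin: over 16 N of press in its bay breaks it.
- well_cassette: a second cassette, same size and plastic, but with two round dark wells (12 mm) in its top face; it lies in the other bay and stays there. Origin: centre of its underside; x along its length.
- incubator: fixed bench incubator, beige case, aluminium bays, 187 x 156 mm, back housing (from x = 50 mm) 58 mm high. Origin on the worktop, on its middle line, 97 mm behind the landings' front ends; x points from the mouths of the two bays, which face the robot, to its back, z up. Each bay's floor with its landing is one heater plate on stiff springs: it sinks only 0.5 mm under 10 N, so touch it slowly.
- bay_left (a point): where the origin of a cassette lies in the left bay (x = 10, y = 38, z = 30 mm in the incubator); axes as the incubator's. Walls 1.2 mm beside the cassette, level with its top, so it cannot be gripped there. From 15 mm behind this point a hood (top 21 mm above the bay floor) covers its rear end with 4.5 mm to spare, so it cannot be lifted out; its front 55 mm are open from above.
- bay_right (a point): the same for the bay on the robot's right (y = -38 mm): where the origin of a cassette lies in it
- catches_left (a point): midway between the left bay's two catches, 1 mm in front of the cassette's front edge and 4 mm above the bay floor. A sprung steel ball in each wall blocks the cassette's cut corner by 2.5 mm; a pull of about 3 N pushes both aside within 5 mm, then they only rub. Floor and plastic are slippery, fingertips grip better: a press of 10 to 13 N carries the cassette along, under about 8 N it slips.
- catches_right (a point): the same for the bay on the robot's right (y = -38 mm): midway between its two catches
- landing_left (a point): centre of the left landing's top face, level with the bay floor, 30 mm above the worktop: a tongue 34 mm wide that continues the floor from the end of the bay walls (x = -42 mm in the incubator) to x = -97 mm. The sides of a cassette drawn out on it overhang and stand free for the fingers, with free space below down to the worktop.
- landing_right (a point): the same for the bay on the robot's right (y = -38 mm): centre of its landing's top face
- reader: fixed cassette reader, beige, 176 x 110 mm, console with a display at its back up to 70 mm high. Origin: centre of its underside, on the worktop; x points from the pocket to the console, z up.
- reader_seat (a point): centre of the floor of the reader's pocket, 30 mm above the worktop, axes as the reader's. Pocket 82.4 (x) x 52.4 mm, 6 mm deep with a 2 mm 45-degree lead-in; the cassette fits either way round, its origin then on this point. In both long sides a channel (x from -22 to +22 mm), open to the reader's side, lets the fingers in, down to 8 mm below the pocket floor.
- timer: white bench timer 58 x 66 x 20 mm, bystander; origin: centre of its underside
- vial_a: glass vial with white cap, 24 mm across, 56 mm high, bystander; origin: centre of its underside
- vial_b: glass vial with black cap, 24 mm across, 56 mm high, bystander; origin: centre of its underside
There are look-alikes about, which are no part of the job. What is shaped like the window_cassette but blue is not meant.

How it is judged:
By the outcome, as a careful person would: the job done as asked, in the order asked, and still so for the second after the job is handed in, with the robot touching nothing.
It also fails if it takes over 67 s, if anything falls off the work surface, if the arm or the gripper's body presses on something with over 40 N, if the wrist force passes 120 N, or if a joint passes its speed limit or range.

## Robot

A 6-joint arm with a two-finger parallel gripper is mounted at the origin on a cart in front of the work surface, level with it; the furniture and walls round the work are solid. World frame = base frame: x ahead of the robot, y to its left, z up, the work surface at z = 0. Lengths are in m, angles in rad, forces in N, time in s.
With the tool pointing down it reaches from about 0.375 to 0.975 m from the base axis. Payload 3.8 kg.
Tool frame: the origin (TCP) lies midway between the tips of the shut fingers; the grasp point (between the pads) lies 19 mm behind it; x points along the fingers, y is the direction in which the jaws open and shut, and the axes are right-handed (so a half turn about x gives the same grasp; the last joint's range is limited). The gripper opens to 88 mm and grips with 3 to 60 N. Pads are 18 mm wide; open, the fingers measure 123 mm over their backs; the gripper's body (75 mm by 187 mm) begins 45 mm behind the grasp point.
Start: joints at [1.097, 0.264, 1.604, -0, 1.274, -0.037], TCP at [0.286, 0.612, 0.2] pointing down, gripper open.
Joint ranges: [-2.63, 2.63], [-0.94, 2.18], [0.31, 2.57], [-1.31, 4.45], [0, 2.66], [-2.55, 2.55]. Speed limits (rad/s): [2.57, 2.57, 3.14, 3.14, 3.14, 3.14].

## Interface

Orientations are given as a rotation vector (axis times angle).
In Python, from cell import manip, inverse_kinematics, cams, order gives the robot as it stands. Calls block until the motion is done:
- manip.move_pose(position, orientation): joint-space move of the TCP to a pose.
- manip.move_linear(position, rate=0.15, rot=None): straight line of the TCP; rot=None keeps the orientation; rate is the mean speed in m/s.
- manip.set_joints(angles): joint-space move.
- manip.set_gripper(opening, force=None): finger opening in m; force is the grip in N (None keeps the last); returns when the fingers have stopped.
- manip.dwell(seconds).
- inverse_kinematics(position, orientation): joint angles nearest the present ones, or None.
- manip.state(): the state.
- cams.capture(name): name is "side" or "top"; returns a dict with "image" (400x640x3 uint8, blue, green, red), "z_map" (400x640 float32, m along the optical axis (not along the pixel's ray), 0 where there is no reading), "intrinsics" (3x3 intrinsics, pixels), "k1" (the pictures are not rectified: a ray, as slopes to the right and down, at radius r is drawn at 1 + k1 r^2 times it, then the intrinsics apply), "position" and "orientation" of the camera in the world. Camera axes: x right, y down, z forward; pixel columns grow to the right and rows downward; lengths in m; the calibration is good to about 2 mm. A picture is of the moment at which its call begins.
A pose or a line that the arm cannot do raises manip.IKError and nothing moves.
- order.close_job(): hands the job in, once; it reports no verdict.
The state is a dict: "clock": time; "joint_pos": joint angles; "joint_velocities": joint speeds; "tau": joint torques, N m; "tool_pos": TCP position; "tcp_rot": TCP orientation; "contact_force": force on the tool from outside, world axes, zero at the start; "moment": the same for the moment, N m; "gripper_width": finger opening in m.
Only numpy, scipy, OpenCV 4.12 (cv2) and the standard library are available. Lean on these libraries where they do the work, as an engineer would, in place of code of your own. Each camera call takes 0.05 s, during which the arm holds its last target.

## Working session

There is one attempt and no reset: what is moved stays moved. The work goes in short steps, each a Python script; the robot and the scene stay as the last script left them, time stands still between calls to the robot, and variables do not carry over. Pictures are saved under pics/ and viewed, and the job is handed in when it is done.

```bash
ls; mkdir -p pics; python3 - <<'E'
from cell import manip,cams
import cv2,numpy as np,pickle
for n in("top","side"):
    c=cams.capture(n); cv2.imwrite(f"pics/{n}0.png",c["image"]); pickle.dump(c,open(f"{n}0.pkl","wb"))
    print(n,c["intrinsics"].tolist(),c["k1"],c["position"],c["orientation"])
print(manip.state())
E
```

```text
pics
top [[428.20596367039633, 0.0, 324.71215825310315], [0.0, 428.20596367039633, 192.7850427956804], [0.0, 0.0, 1.0]] -0.04760605464989172 [ 0.40981402 -0.07843751  1.47776153] [-2.16656952  2.20022901 -0.07807257]
side [[457.3714362687985, 0.0, 322.4076577928001], [0.0, 457.3714362687985, 195.15161737915034], [0.0, 0.0, 1.0]] 0.041865836115982 [-0.27968733 -1.25305572  0.64732696] [-1.91038147  0.5949894  -0.39717488]
{'clock': 0.1, 'joint_pos': array([ 1.09709090e+00,  2.64706352e-01,  1.60524146e+00, -1.27758307e-05,
        1.27369845e+00, -3.68728429e-02]), 'joint_velocities': array([ 0.00111373, -0.00281072, -0.00537231, -0.0009295 , -0.0007885 ,
        0.00027039]), 'tau': array([-7.29630647e-04, -5.03624618e+01, -3.58068502e+01,  7.31012318e-02,
        2.32439954e-02, -3.10327789e-05]), 'tool_pos': array([0.28523101, 0.61097313, 0.19829119]), 'tcp_rot': array([ 0.34104064,  1.54401899, -0.3441874 ]), 'contact_force': array([-0.86116157, -0.57501591,  0.45702807]), 'moment': array([-0.0125659 ,  0.05773228, -0.03919593]), 'gripper_width': 0.08810823775544485}
```

View pics/top0.png

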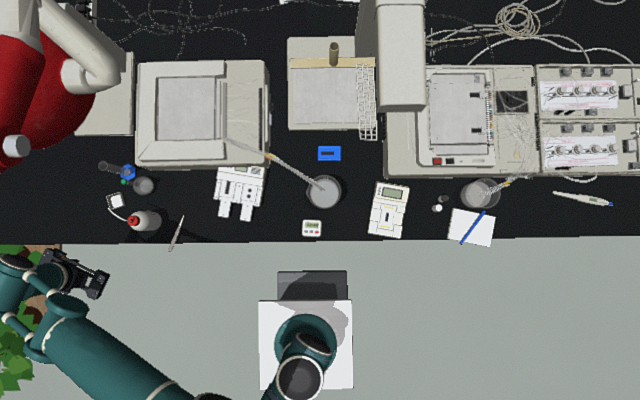

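View pics/side0.png

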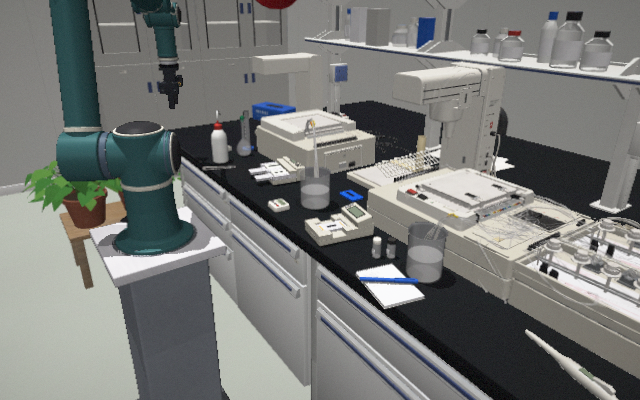

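```bash
python3 - <<'E'
import pickle,cv2
c=pickle.load(open("top0.pkl","rb"))["image"]; s=pickle.load(open("side0.pkl","rb"))["image"]
cv2.imwrite("pics/c1.png",cv2.resize(c[155:230,205:275],None,fx=8,fy=8,interpolation=cv2.INTER_CUBIC))
cv2.imwrite("pics/c2.png",cv2.resize(c[170:250,360:450],None,fx=7,fy=7,interpolation=cv2.INTER_CUBIC))
cv2.imwrite("pics/c3.png",cv2.resize(s[145:195,240:320],None,fx=10,fy=10,interpolation=cv2.INTER_CUBIC))
cv2.imwrite("pics/c4.png",cv2.resize(s[190:270,295:405],None,fx=7,fy=7,interpolation=cv2.INTER_CUBIC))
E
```

```text
(no output)
```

View pics/c1.png

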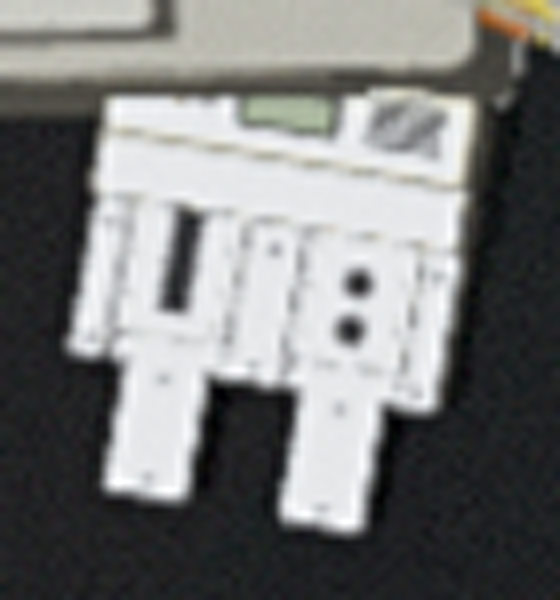

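View pics/c2.png

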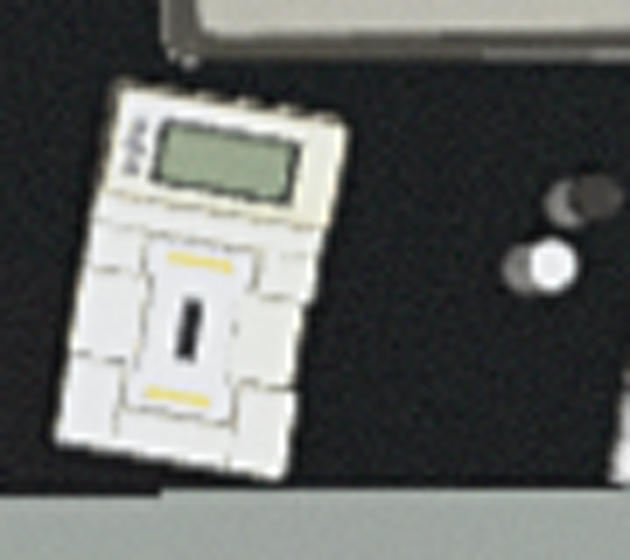

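View pics/c3.png

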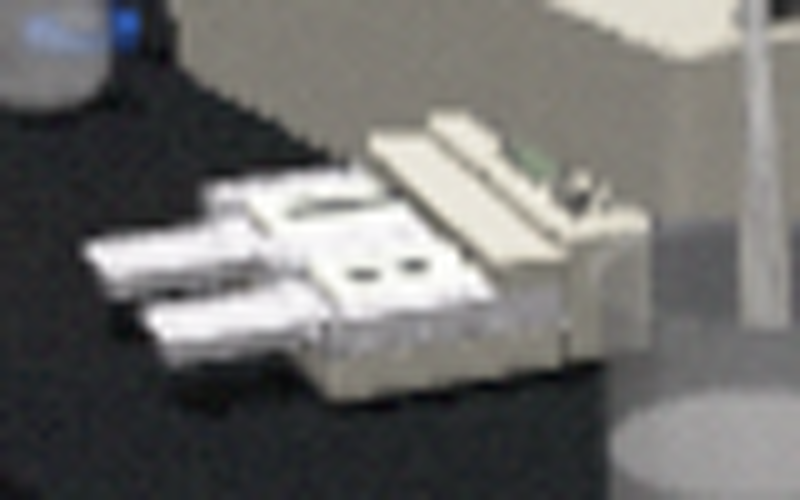

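View pics/c4.png

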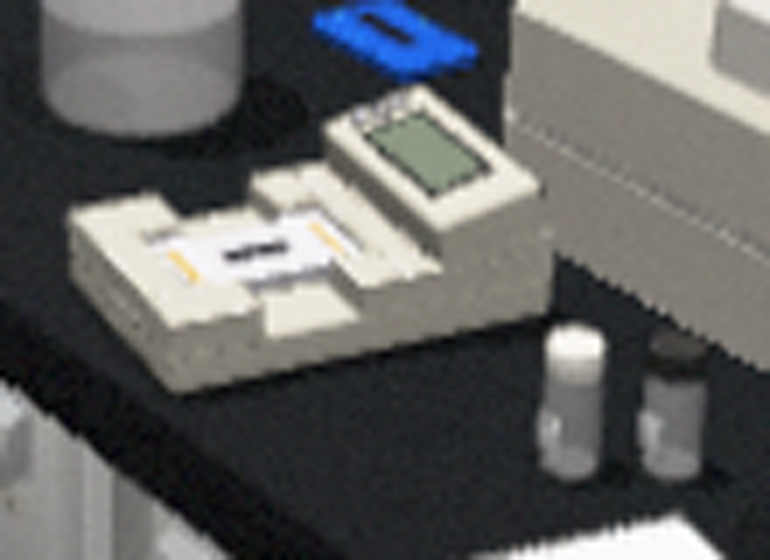

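Top view candidates: the white plate with a long dark strip in the left bay (227,187); the plate with two round wells (249,193), which stays; the blue look-alike (330,153), which isn't meant; and a dark mark on the reader's pocket floor (387,217), which isn't a cassette. The crop confirms the window strip is in the left bay, and the pocket is empty. Next I'll measure.

```bash
cat > h.py <<'E'
import numpy as np,cv2,pickle
from scipy.spatial.transform import Rotation as R
def rays(c,px):
    px=np.asarray(px,float).reshape(-1,1,2)
    n=cv2.undistortPoints(px,c["intrinsics"],np.array([c["k1"],0,0,0.]),criteria=(3,50,1e-9)).reshape(-1,2) if False else cv2.undistortPoints(px,c["intrinsics"],np.array([c["k1"],0,0,0.])).reshape(-1,2)
    d=np.c_[n,np.ones(len(n))]
    return np.array(c["position"]),d@R.from_rotvec(c["orientation"]).as_matrix().T
def onplane(c,px,z):
    o,d=rays(c,px); return o+d*((z-o[2])/d[:,2])[:,None]
def proj(c,P):
    M=R.from_rotvec(c["orientation"]).as_matrix()
    rv=cv2.Rodrigues(M.T)[0]; t=-M.T@np.array(c["position"])
    return cv2.projectPoints(np.asarray(P,float).reshape(-1,1,3),rv,t,c["intrinsics"],np.array([c["k1"],0,0,0.]))[0].reshape(-1,2)
def tri(c1,p1,c2,p2):
    o1,d1=rays(c1,p1);o2,d2=rays(c2,p2);d1=d1[0];d2=d2[0]
    s=np.linalg.lstsq(np.c_[d1,-d2],o2-o1,rcond=None)[0]
    a=o1+s[0]*d1;b=o2+s[1]*d2
    return (a+b)/2,np.linalg.norm(a-b)
def depthpt(c,u,v):
    o,d=rays(c,[[u,v]]); return o+d[0]*c["z_map"][int(round(v)),int(round(u))]
def load(n): return pickle.load(open(n,"rb"))
E
python3 - <<'E'
from h import *
T=load("top0.pkl");S=load("side0.pkl")
def blobs(c,roi,thr,lo,hi):
    x0,y0,x1,y1=roi; g=cv2.cvtColor(c["image"],6)[y0:y1,x0:x1]
    g8=cv2.resize(g,None,fx=8,fy=8,interpolation=cv2.INTER_CUBIC)
    n,l,st,ce=cv2.connectedComponentsWithStats((g8<thr).astype(np.uint8))
    r=[]
    for i in range(1,n):
        a=st[i,4]/64
        if lo<a<hi: r.append(((ce[i]+.5)/8-.5+[x0,y0],round(a,1)))
    return r
for nm,c,roi in(("T inc",T,(217,179,258,206)),("S inc",S,(262,160,290,176)),("T rd",T,(378,205,398,228)),("S rd",S,(320,218,350,232))):
    print(nm,[(p.round(2).tolist(),a) for p,a in blobs(c,roi,130,1,60)])
# coarse: depth heights
for u,v in((228,187),(224,209),(247,213),(240,195),(375,200),(388,205),(381,225)):
    print(u,v,depthpt(T,u,v).round(4))
for u,v in((255,170),(271,172),(284,172),(325,220)): print('S',u,v,depthpt(S,u,v).round(4))
E
```

```text
T inc [([227.24, 187.07], np.float64(40.2)), ([249.35, 190.0], np.float64(7.2)), ([248.33, 195.84], np.float64(7.8)), ([218.02, 202.17], np.float64(20.2)), ([235.47, 203.93], np.float64(35.4))]
S inc [([271.74, 162.1], np.float64(48.3)), ([263.47, 172.2], np.float64(10.1)), ([288.94, 171.94], np.float64(1.5))]
T rd [([386.57, 216.7], np.float64(19.5))]
S rd [([325.79, 218.86], np.float64(33.9)), ([348.56, 218.45], np.float64(4.0)), ([331.0, 225.46], np.float64(9.5)), ([343.96, 229.96], np.float64(12.6))]
228 187 [0.5398 0.2497 0.0391]
224 209 [0.4658 0.2647 0.0329]
247 213 [0.4512 0.187  0.0305]
240 195 [0.5122 0.2094 0.0368]
375 200 [ 0.4887 -0.2472  0.0282]
388 205 [ 0.471  -0.2907  0.0294]
381 225 [ 0.4038 -0.2655  0.0284]
S 255 170 [0.4592 0.2644 0.0308]
S 271 172 [0.4936 0.1988 0.0357]
S 284 172 [0.5307 0.1645 0.0386]
S 325 220 [ 4.703e-01 -1.924e-01 -4.000e-04]
```

```bash
python3 - <<'E'
from h import *
T=load("top0.pkl");S=load("side0.pkl")
def corner(c,pts,win=3):
    g=cv2.cvtColor(c["image"],6)
    return cv2.cornerSubPix(g,np.array(pts,np.float32).reshape(-1,1,2),(win,win),(-1,-1),(3,60,1e-3)).reshape(-1,2)
k=lambda p,o,f:[(x+.5)/f-.5+o0 for x,o0 in zip(p,o)]
pi=[k(p,(205,155),8) for p in((103,492),(190,500),(280,522),(365,533),(68,352),(440,410),)]
ci=corner(T,pi); print(np.c_[pi,ci].round(2))
L=onplane(T,ci[:4],.03); print(L.round(4)); print(onplane(T,ci[4:],.038).round(4))
d=lambda a,b:np.linalg.norm(a-b)*1e3
print("landing widths(34)",d(L[0],L[1]),d(L[2],L[3]),"sep(76)",d(L[0],L[2]),d(L[1],L[3]))
W=onplane(T,ci[4:],.038);print("case w 156",d(W[0],W[1]))
v=(L[0]+L[1]-L[2]-L[3])[:2];print("yaw from landings",np.degrees(np.arctan2(-v[0],v[1])))
v=(W[0]-W[1])[:2];print("yaw from case",np.degrees(np.arctan2(-v[0],v[1])))
pr=[k(p,(360,170),7) for p in((55,443),(285,480),(115,82),(348,125))]
cr=corner(T,pr);print(np.c_[pr,cr].round(2))
F=onplane(T,cr[:2],.036);B=onplane(T,cr[2:],.07)
print(F.round(4),B.round(4),"w110",d(F[0],F[1]),d(B[0],B[1]))
# triangulate well features
g=cv2.cvtColor(S["image"],6)
def dark(c,u,v,r=(4,3)):
    g=cv2.cvtColor(c["image"],6).astype(float)[v-r[1]:v+r[1]+1,u-r[0]:u+r[0]+1]
    w=np.clip(np.percentile(g,75)-30-g,0,None);yy,xx=np.mgrid[v-r[1]:v+r[1]+1,u-r[0]:u+r[0]+1]
    return np.array([(w*xx).sum(),(w*yy).sum()])/w.sum()
for a,b in(((249,190),(281,171)),((248,196),(276,172))):
    pa=dark(T,*a,(3,3));pb=dark(S,*b,(3,2));print(pa,pb,tri(T,pa,S,pb))
pa=dark(T,387,217,(3,6));pb=dark(S,331,225,(6,3));print("reader mark",pa,pb,tri(T,pa,S,pb))
pa=dark(T,227,187,(3,8));print("win",pa,onplane(T,pa,.038))
for n,c,r in(("T",T,(365,195,410,240)),("S",S,(310,215,355,245))):
    h=cv2.cvtColor(c["image"][r[1]:r[3],r[0]:r[2]],cv2.COLOR_BGR2HSV).astype(float)
    m=(abs(h[...,0]-22)<10)*np.clip(h[...,1]-70,0,None)
    nn,l,st,ce=cv2.connectedComponentsWithStats((m>0).astype(np.uint8))
    for i in range(1,nn):
        if st[i,4]>4:
            yy,xx=np.nonzero(l==i);w=m[yy,xx];print(n,"yellow",st[i,4],(xx*w).sum()/w.sum()+r[0],(yy*w).sum()/w.sum()+r[1])
E
```

```text
[[217.44 216.06 217.51 215.66]
 [228.31 217.06 227.73 216.92]
 [239.56 219.81 239.51 219.43]
 [250.19 221.19 249.61 221.05]
 [213.06 198.56 212.96 198.52]
 [259.56 205.81 258.79 206.17]]
[[0.4437 0.2875 0.03  ]
 [0.4389 0.2526 0.03  ]
 [0.4298 0.2126 0.03  ]
 [0.4239 0.1783 0.03  ]]
[[0.5016 0.301  0.038 ]
 [0.4734 0.1457 0.038 ]]
landing widths(34) 35.16013877763608 34.7656150077369 sep(76) 76.14821983476912 75.80008033357451
case w 156 157.85658582443114
yaw from landings -10.94315350633031
yaw from case -10.290217914087705
[[367.43 232.86 367.33 232.4 ]
 [400.29 238.14 399.35 238.62]
 [376.   181.29 376.74 181.78]
 [409.29 187.43 409.08 187.84]]
[[ 0.3798 -0.218   0.036 ]
 [ 0.3572 -0.325   0.036 ]] [[ 0.5466 -0.2495  0.07  ]
 [ 0.5249 -0.356   0.07  ]] w110 109.42677334837143 108.72479272929006
[249.37231298 189.97162511] [281.         171.04313725] (array([0.52720986, 0.17797646, 0.03900256]), np.float64(0.003079980760297937))
[248.34195635 195.83589329] [275.88311688 172.04329004] (array([0.50730814, 0.18180614, 0.03790389]), np.float64(0.0034929921582109095))
reader mark [386.56123117 216.71643746] [331.06495177 225.4778135 ] (array([ 0.42996945, -0.28366051,  0.03071092]), np.float64(0.0034791984214778567))
win [227.23392706 187.01340119] [[0.53984889 0.25256992 0.038     ]]
T yellow 9 388.9230769230769 207.15384615384616
T yellow 10 385.235 226.365
S yellow 7 320.84057971014494 227.68115942028984
```

```bash
python3 - <<'E'
from h import *
T=load("top0.pkl");S=load("side0.pkl")
for u,v in((230,140),(245,146),(268,156),(285,165),(300,175),(315,183),(200,110),(250,120),(245,150),(215,160),(330,153),(322,195)): print(u,v,depthpt(T,u,v).round(3))
for u,v in((310,121),(313,130),(317,165),(317,190)): print('S',u,v,depthpt(S,u,v).round(3))
y=np.array([[388.92,207.15],[385.235,226.365]]);P=onplane(T,y,.03);print(P,np.linalg.norm(P[0]-P[1]))
v=(P[0]-P[1])[:2];print(np.degrees(np.arctan2(v[1],v[0])))
E
python3 - <<'E'
from cell import *
import numpy as np
from scipy.spatial.transform import Rotation as R
def rot(yaw,s=1):
    y=s*np.array([-np.sin(yaw),np.cos(yaw),0]);x=np.array([0,0,-1.]);return R.from_matrix(np.c_[x,y,np.cross(x,y)]).as_rotvec()
yi=np.radians(-10.7)
for s in(1,-1):
  for nm,p,yw in(("inc",(.54,.25,.1),yi),("land",(.46,.266,.03),yi),("read",(.43,-.284,.1),np.radians(-11.2))):
    print(s,nm,inverse_kinematics(p,rot(yw,s)))
print(R.from_rotvec(manip.state()["tcp_rot"]).as_matrix().round(3))
E
```

```text
230 140 [0.671 0.211 0.184]
245 146 [0.644 0.157 0.224]
268 156 [0.611 0.087 0.24 ]
285 165 [0.587 0.04  0.212]
300 175 [ 0.562 -0.002  0.167]
315 183 [ 0.542 -0.046  0.107]
200 110 [0.774 0.312 0.159]
250 120 [0.747 0.159 0.127]
245 150 [0.649 0.175 0.13 ]
215 160 [0.619 0.272 0.124]
330 153 [ 0.656 -0.098  0.003]
322 195 [ 0.507 -0.068  0.054]
S 310 121 [0.634 0.139 0.226]
S 313 130 [0.586 0.048 0.22 ]
S 317 165 [ 0.548 -0.032  0.121]
S 317 190 [ 0.492 -0.116  0.071]
[[ 0.46362924 -0.29355202  0.03      ]
 [ 0.39899021 -0.27944628  0.03      ]] 0.06616022601571699
-12.31028732497511
1 inc [ 3.91724956e-01  1.95340936e-01  1.87930699e+00 -4.44089210e-16
  1.06694473e+00 -9.92321141e-01]
1 land [ 4.77404446e-01  1.64246242e-01  2.06472065e+00 -4.44089210e-16
  9.12625764e-01 -9.06641651e-01]
1 read [-6.32035120e-01  4.83330845e-02  2.04486900e+00 -4.44089210e-16
  1.04839057e+00 -2.00735457e+00]
-1 inc [0.39172496 0.19534094 1.87930699 0.         1.06694473 2.14927151]
-1 land [0.47740445 0.16424624 2.06472065 0.         0.91262576 2.234951  ]
-1 read [-6.32035120e-01  4.83330845e-02  2.04486900e+00 -4.44089210e-16
  1.04839057e+00  1.13423808e+00]
[[-0.001  0.423  0.906]
 [-0.002  0.906 -0.423]
 [-1.    -0.002 -0.   ]]
```

```bash
cat >> h.py <<'E'
def rot(yaw,s=1):
    y=s*np.array([-np.sin(yaw),np.cos(yaw),0]);x=np.array([0,0,-1.]);return R.from_matrix(np.c_[x,y,np.cross(x,y)]).as_rotvec()
YI=np.radians(-10.7)
OI=np.array([.5294,.2148]); UX=np.array([np.cos(YI),np.sin(YI)]);UY=np.array([-UX[1],UX[0]])
inc=lambda x,y,z:np.r_[OI+UX*x+UY*y,z]
E
python3 - <<'E'
from cell import *
from h import *
manip.set_gripper(0.0,20)
p=inc(.004,.038,.09)
manip.move_pose(p+[0,0,.08],rot(YI)); manip.move_linear(p,rate=.12); manip.dwell(.3)
s=manip.state();print(p,{k:np.round(s[k],4) for k in("clock","tool_pos","tcp_rot","contact_force","gripper_width")},rot(YI))
for n in("top","side"):
    c=cams.capture(n); pickle.dump(c,open(f"{n}1.pkl","wb"))
    q=proj(c,[s["tool_pos"]])[0];print(n,q)
    u,v=q.round().astype(int);cr=c["image"][v-35:v+35,u-45:u+45].copy()
    cv2.imwrite(f"pics/{n}1.png",cv2.resize(cr,None,fx=8,fy=8,interpolation=cv2.INTER_CUBIC))
E
```

```text
[0.54038578 0.25139662 0.09      ] {'clock': np.float64(4.1417), 'tool_pos': array([0.5409, 0.2516, 0.0909]), 'tcp_rot': array([ 0.1472,  1.5645, -0.1461]), 'contact_force': array([ 0.0683,  0.2372, -0.7308]), 'gripper_width': np.float64(0.0005)} [ 0.14663483  1.56581775 -0.14663483]
top [223.82420275 185.27259678]
side [274.54281764 152.39253145]
```

View pics/side1.png

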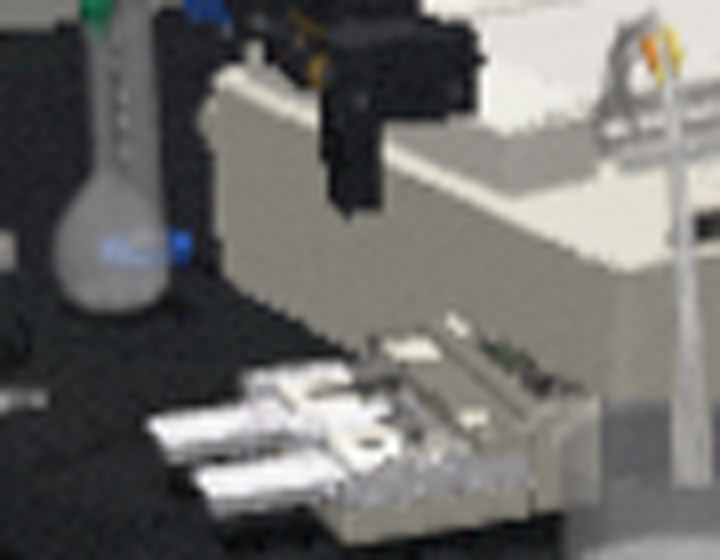

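View pics/top1.png

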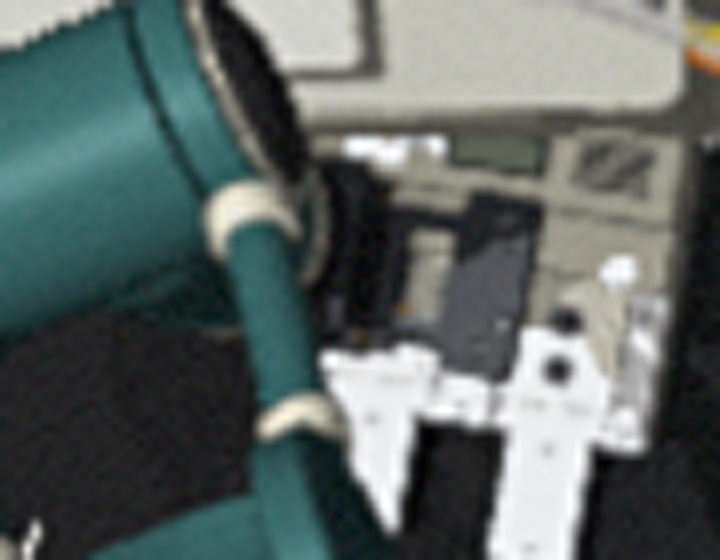

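```bash
python3 - <<'E'
from h import *
a=load("side0.pkl")["image"].astype(int);b=load("side1.pkl")["image"].astype(int)
d=np.abs(a-b).sum(2)[117:187,230:320]
cv2.imwrite("pics/diff1.png",cv2.resize(np.clip(d*4,0,255).astype(np.uint8),None,fx=8,fy=8,interpolation=0))
c=load("side1.pkl")
for v in range(134,160,2): print(v,depthpt(c,274,v).round(3),c["image"][v,274])
E
```

```text
134 [0.534 0.237 0.169] [30 29 26]
136 [0.536 0.241 0.16 ] [27 25 27]
138 [0.531 0.232 0.155] [31 28 26]
140 [0.53  0.232 0.148] [31 29 29]
142 [0.535 0.241 0.136] [36 33 33]
144 [0.607 0.375 0.082] [119 128 130]
146 [0.605 0.372 0.075] [117 125 129]
148 [0.608 0.377 0.064] [114 125 126]
150 [0.603 0.369 0.058] [119 126 131]
152 [0.607 0.377 0.047] [120 128 131]
154 [0.608 0.379 0.037] [118 127 131]
156 [0.603 0.371 0.031] [117 125 129]
158 [0.604 0.373 0.022] [120 127 132]
```

View pics/diff1.png

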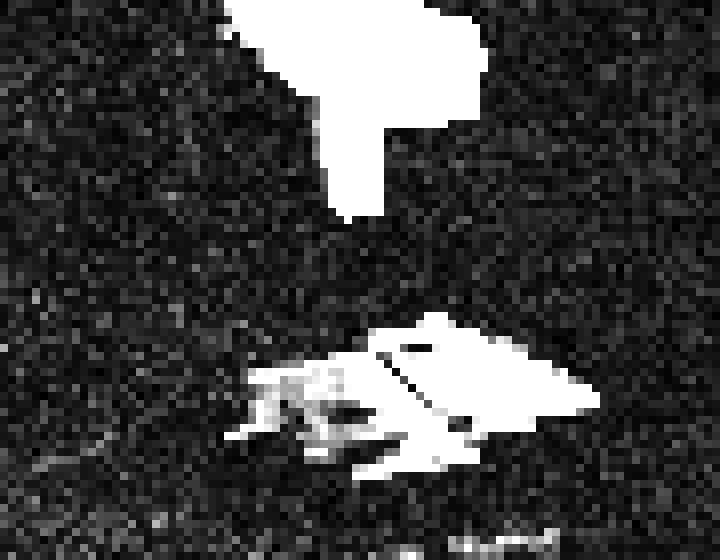

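```bash
python3 - <<'E'
from cell import *
from h import *
c0=load("side0.pkl");q=proj(c0,[[.2852,.611,.1983]])[0];print(q)
u,v=q.round().astype(int);cv2.imwrite("pics/s0g.png",cv2.resize(c0["image"][v-35:v+35,u-45:u+45],None,fx=8,fy=8,interpolation=cv2.INTER_CUBIC))
manip.dwell(.2);s=manip.state();print(s["clock"],s["tool_pos"],s["joint_pos"])
c=cams.capture("side");pickle.dump(c,open("side2.pkl","wb"))
q=proj(c,[s["tool_pos"]])[0];print(q)
u,v=q.round().astype(int);im=cv2.resize(c["image"][v-35:v+35,u-45:u+45],None,fx=8,fy=8,interpolation=cv2.INTER_CUBIC)
cv2.circle(im,(360,280),5,(0,0,255),1);cv2.imwrite("pics/side2.png",im)
E
```

```text
[175.20421041 115.24003474]
4.4417 [0.54038117 0.25136005 0.09002982] [ 3.93585426e-01  2.07073438e-01  1.88537397e+00  1.12718851e-05
  1.04914842e+00 -9.90379304e-01]
[274.45399959 152.64353333]
```

View pics/side2.png

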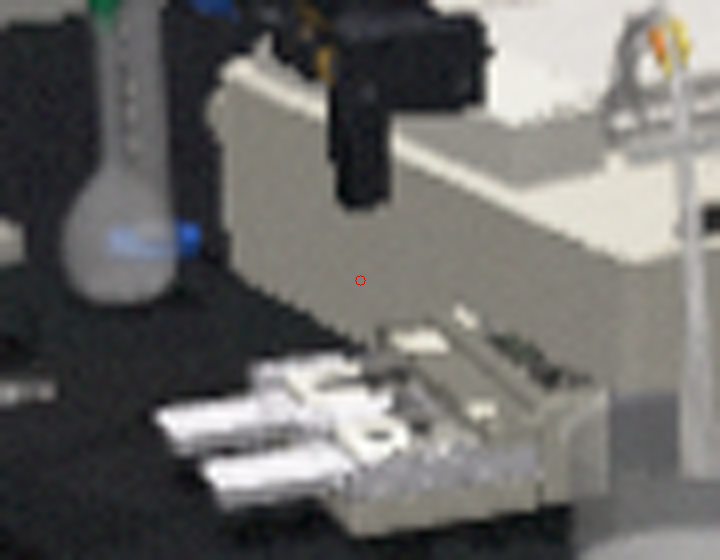

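View pics/s0g.png

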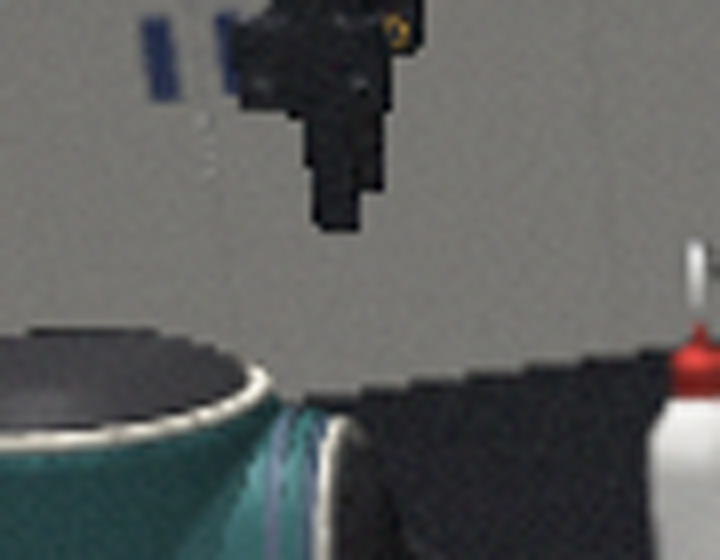

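```bash
python3 - <<'E'
from h import *
c=load("side2.pkl");p=np.array([.5404,.2514,.09]);q0=proj(c,[p])[0].round()
for dz in(0,.019,.03,.04,.064,.1):
    print(dz,(proj(c,[p+[0,0,dz], ])[0]-q0+[45,35])*8)
# the incubator known top pt as check
for nm,P in(("L front corner",(.4437,.2875,.03)),("R land front R",(.4239,.1783,.03)),("housing top? ",None)):
    if P: print(nm,(proj(c,[P])[0]-q0+[45,35])*8)
E
```

```text
0 [363.62785107 277.17876479]
0.019 [362.14607994 239.76447277]
0.03 [361.28077652 217.95338332]
0.04 [360.48934508 198.0284592 ]
0.064 [358.57102175 149.82818447]
0.1 [355.64240796  76.50014979]
L front corner [157.64605255 410.03877123]
R land front R [225.16327899 485.98519213]
```

```bash
python3 - <<'E'
from cell import *
from h import *
p=inc(.004,.038,.048)
manip.move_linear(p,rate=.1);t0=manip.state()["clock"]
manip.move_linear(p-[0,0,.002],rate=.02);s=manip.state();print("step t",s["clock"]-t0,s["contact_force"])
manip.dwell(.3)
for i in range(4): s=manip.state();print(s["clock"],s["tool_pos"],s["contact_force"]);manip.dwell(.03)
c=cams.capture("side");pickle.dump(c,open("side3.pkl","wb"))
q=proj(c,[s["tool_pos"]])[0];print(q)
u,v=q.round().astype(int);im=cv2.resize(c["image"][v-35:v+35,u-45:u+45],None,fx=8,fy=8,interpolation=cv2.INTER_CUBIC)
cv2.circle(im,(360,280),5,(0,0,255),1);cv2.imwrite("pics/side3.png",im)
E
```

```text
step t 0.25 [-0.06379746 -0.18178538 -0.48082277]
5.6083 [0.54050997 0.25146143 0.04623625] [0.40853579 0.05829495 0.77684396]
5.6417 [0.54047364 0.25142529 0.04617091] [0.18623912 0.17027603 0.16402924]
5.675 [0.54044454 0.25142817 0.04613404] [ 0.88564977 -0.17187723  0.67834117]
5.7083 [0.54042825 0.25140888 0.04610722] [ 0.21666162  0.33621361 -0.41124133]
[274.87895067 163.29563024]
```

View pics/side3.png

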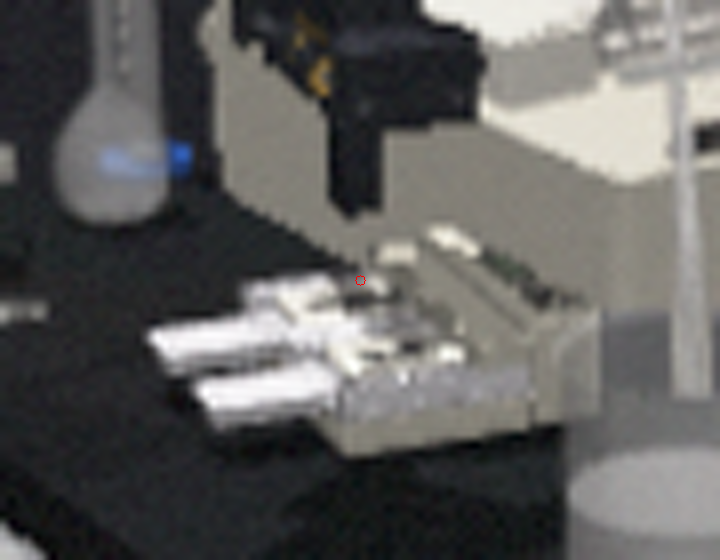

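```bash
python3 - <<'E'
from h import *
c=load("side3.pkl");p=np.array([.5404,.2514,.0461]);q0=np.array([275,163])
f=lambda x,y,z:((proj(c,[p+np.r_[UX*x+UY*y,z]])[0]-q0+[45,35])*8).round()
print("body bottom near corners",f(.0375,-.0935,.064),f(-.0375,-.0935,.064),f(.0375,.0935,.064))
print("alt body rotated",f(.0935,-.0375,.064),f(-.0935,-.0375,.064))
print("tips near",f(.009,-.0175,0),f(-.009,-.0175,0),f(.009,.0175,0),f(-.009,.0175,0))
for u,v in((278,150),(285,145),(275,155),(274,158),(288,140)):print(u,v,depthpt(c,u,v).round(3))
E
```

```text
body bottom near corners [495. 204.] [341. 224.] [365.  98.]
alt body rotated [562. 156.] [189. 204.]
tips near [388. 291.] [353. 296.] [365. 269.] [330. 274.]
278 150 [0.606 0.34  0.065]
285 145 [0.607 0.284 0.101]
275 155 [0.605 0.366 0.037]
274 158 [0.606 0.378 0.02 ]
288 140 [0.55  0.161 0.162]
```

```bash
cat >> h.py <<'E'
def fz(manip,n=3):
    a=[]
    for _ in range(n): manip.dwell(.02);a.append(manip.state()["contact_force"])
    return np.mean(a,0)
E
python3 - <<'E'
from cell import *
from h import *
p=inc(.004,.038,.043)
manip.move_linear(p,rate=.02)
z=.043
while z>.0335:
    z-=.0005
    manip.move_linear(np.r_[p[:2],z],rate=.01)
    f=fz(manip)
    if f[2]>2: break
s=manip.state();print(z,s["clock"],s["tool_pos"],f)
E
```

```text
0.03349999999999999 11.7917 [0.54033441 0.25138751 0.03345991] [-0.24856393  0.05304034  0.20066371]
```

```bash
python3 - <<'E'
from cell import *
from h import *
p=inc(.004,.038,.014)
manip.move_linear(p,rate=.02); f=fz(manip);s=manip.state();print(s["clock"],s["tool_pos"],f)
for n in("side","top"):
    c=cams.capture(n);pickle.dump(c,open(n+"4.pkl","wb"))
    q=proj(c,[s["tool_pos"]])[0];print(q)
    u,v=q.round().astype(int);im=cv2.resize(c["image"][v-35:v+25,u-35:u+35],None,fx=11,fy=10,interpolation=cv2.INTER_CUBIC)
    cv2.imwrite(f"pics/{n}4.png",im)
E
```

```text
12.9667 [0.54055022 0.25144845 0.01419761] [ 0.16016059 -0.19274375 -0.02697022]
[275.20002437 170.89802495]
[229.13994079 187.40265981]
```

View pics/side4.png

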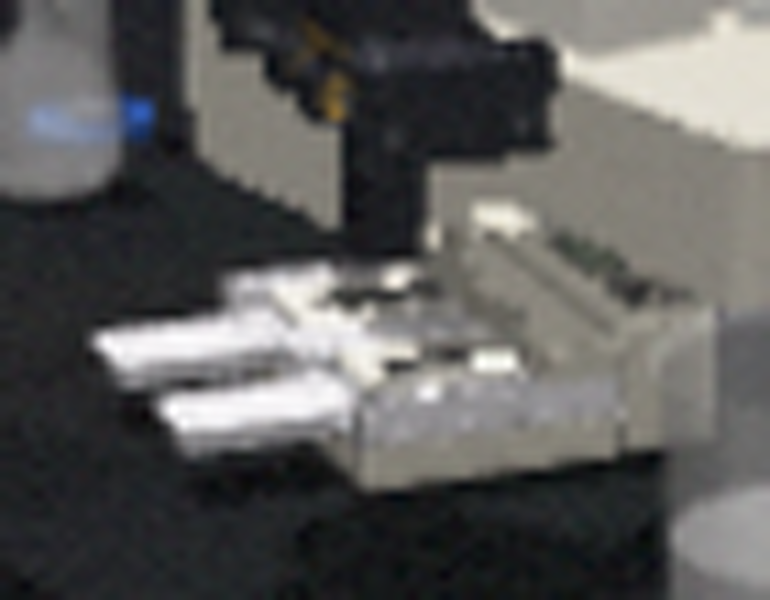

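View pics/top4.png

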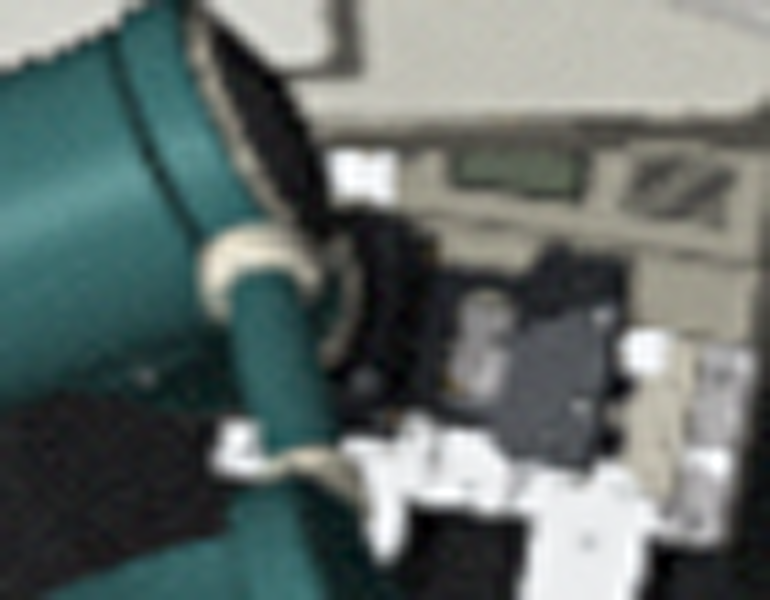

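```bash
python3 - <<'E'
from h import *
c=load("side4.pkl");q0=np.array([240,136])
for z in(.038,.045,.05,.055):
    for t,w in(("17",.0175),("8",.008)):
        pts=[inc(.004+a,.038+b,z) for a,b in((.009,-w),(-.009,-w),(-.009,w))]
        print(z,t,((proj(c,pts)-q0+.5)*[11,10]).round().tolist())
E
```

```text
0.038 17 [[430.0, 308.0], [382.0, 314.0], [351.0, 287.0]]
0.038 8 [[421.0, 301.0], [373.0, 307.0], [359.0, 294.0]]
0.045 17 [[429.0, 291.0], [381.0, 297.0], [350.0, 270.0]]
0.045 8 [[420.0, 284.0], [372.0, 290.0], [358.0, 277.0]]
0.05 17 [[429.0, 279.0], [380.0, 285.0], [349.0, 258.0]]
0.05 8 [[420.0, 272.0], [372.0, 278.0], [358.0, 265.0]]
0.055 17 [[428.0, 267.0], [380.0, 273.0], [349.0, 246.0]]
0.055 8 [[419.0, 260.0], [371.0, 266.0], [357.0, 253.0]]
```

```bash
python3 - <<'E'
from cell import *
from h import *
p=inc(.004,.038,.005)
manip.move_linear(p,rate=.02)
z=.005; print(manip.state()["clock"],fz(manip))
while z>-.010:
    z-=.0005
    manip.move_linear(np.r_[p[:2],z],rate=.01)
    f=manip.state()["contact_force"]
    if f[2]>1.5:
        f=fz(manip)
        if f[2]>1.5: break
s=manip.state();print(z,s["clock"],s["tool_pos"],f)
E
```

```text
13.6667 [-0.38438937 -0.05612452  0.25518865]
-0.0015 17.0167 [ 0.54090551  0.25162054 -0.00098352] [0.09331625 0.36401458 4.34161006]
```

```bash
cat >> h.py <<'E'
def wf(manip,f): return -float(f[:2]@UX)   # force on tool toward robot(+)...
E
python3 - <<'E'
from cell import *
from h import *
p=inc(.004,.038,.0)
z=-.0015
f=fz(manip,4);print(f)
while f[2]<10.8 and z>-.0035:
    dz=np.clip((11.5-f[2])/20e3*.7,.0001,.0003)
    z-=dz
    manip.move_linear(np.r_[p[:2],z],rate=.005); f=fz(manip,3)
    s=manip.state();print(round(z,5),round(s["clock"],2),s["tool_pos"].round(5),f.round(2))
E
```

```text
[-0.0674489   0.66002509  4.24670098]
-0.00175 17.38 [ 0.54094  0.25161 -0.00108] [-1.17 -0.09  6.07]
-0.00194 17.68 [ 0.54105  0.25167 -0.00111] [-0.66 -0.2   6.69]
-0.00211 17.98 [ 0.5411   0.25169 -0.00116] [-1.23 -0.19  7.04]
-0.00227 18.28 [ 0.54109  0.25169 -0.00118] [-1.35 -0.49  8.03]
-0.00239 18.58 [ 0.5411   0.25169 -0.00123] [-1.66 -0.2   8.53]
-0.00249 18.88 [ 0.54109  0.2517  -0.00126] [-1.66 -1.09  9.39]
-0.00259 19.18 [ 0.54109  0.2517  -0.00128] [-1.57 -0.26 10.1 ]
-0.00269 19.48 [ 0.54111  0.25172 -0.00129] [-1.79 -0.95  9.99]
-0.00279 19.78 [ 0.54109  0.25172 -0.00134] [-1.87 -1.03 10.86]
```

```bash
python3 - <<'E'
from cell import *
from h import *
z=-.0029
x=.004
steps=[.002]*5+[.004]*5
for d in steps:
    x-=d
    manip.move_linear(inc(x,.038,z),rate=.02)
    fs=[manip.state()["contact_force"]]+[None]
    manip.dwell(.03);fs[1]=manip.state()["contact_force"];f=np.mean(fs,0)
    s=manip.state();tx=(s["tool_pos"][:2]-OI)@UX
    print(round(x*1e3,1),"tip x",round(tx*1e3,2),round(s["clock"],2),f.round(2),"z",round(z*1e3,2),"ax",round(float(f[:2]@UX),2))
    if f[2]>14.5 or f[2]<4:
        z+=.0008 if f[2]>14.5 else 0; 
        if f[2]<4: break
    else: z-=np.clip((11.8-f[2])/5500*.6,-.0005,.0003)
E
```

```text
2.0 tip x 3.47 20.07 [-0.28 -0.25  9.43] z -2.9 ax -0.23
0.0 tip x 2.05 20.35 [ 0.67 -0.4   8.8 ] z -3.16 ax 0.74
-2.0 tip x 0.42 20.63 [ 1.   -1.39 10.37] z -3.46 ax 1.24
-4.0 tip x -1.68 20.92 [ 0.06 -0.35 10.96] z -3.61 ax 0.12
-6.0 tip x -3.66 21.2 [ 0.14 -0.81 11.05] z -3.71 ax 0.29
-10.0 tip x -7.69 21.58 [ 0.67 -0.64 11.2 ] z -3.79 ax 0.77
-14.0 tip x -11.63 21.97 [-0.28 -0.93 11.7 ] z -3.85 ax -0.1
-18.0 tip x -15.65 22.35 [-0.33 -1.03 11.  ] z -3.86 ax -0.13
-22.0 tip x -19.57 22.73 [-0.03 -1.06 12.8 ] z -3.95 ax 0.17
-26.0 tip x -23.67 23.12 [-0.16 -1.01 12.12] z -3.84 ax 0.03
```

```bash
python3 - <<'E'
from cell import *
from h import *
s=manip.state()
for n in("side","top"):
    c=cams.capture(n);pickle.dump(c,open(n+"5.pkl","wb"))
    u,v=proj(c,[inc(-.03,.038,.038)])[0].round().astype(int);im=cv2.resize(c["image"][v-30:v+25,u-35:u+35],None,fx=11,fy=10,interpolation=cv2.INTER_CUBIC)
    cv2.imwrite(f"pics/{n}5.png",im)
E
```

```text
(no output)
```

View pics/side5.png

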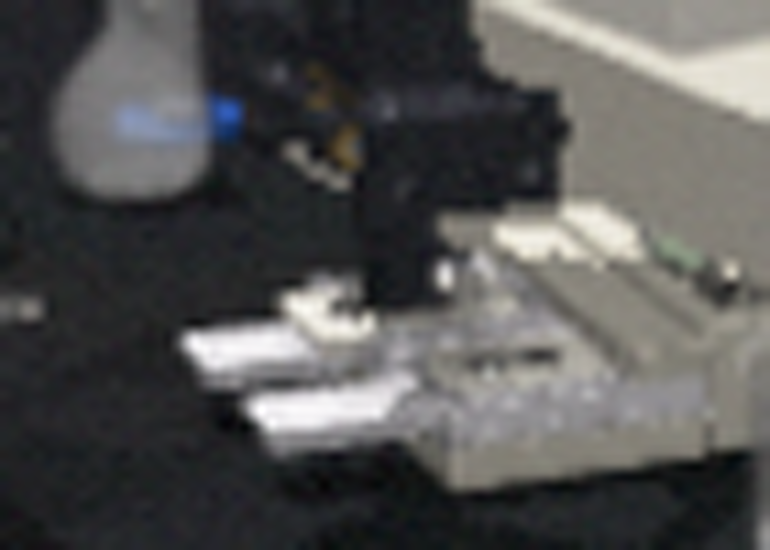

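View pics/top5.png

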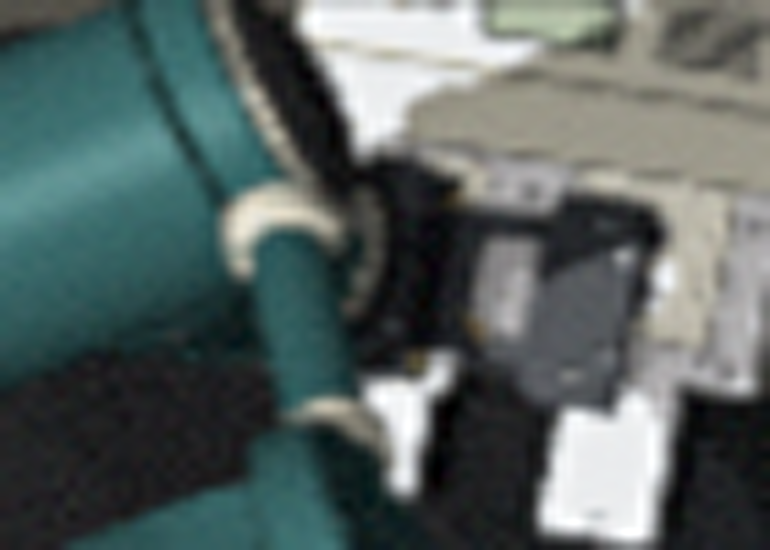

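```bash
python3 - <<'E'
from h import *
c=load("side5.pkl");q0=proj(c,[inc(-.03,.038,.038)])[0].round()-[35,30]
for nm,x in(("moved",-.0577),("stuck",-.03)):
    print(nm,((proj(c,[inc(x,.038-.021,.038),inc(x,.038+.021,.038),inc(-.042,.012,.038)])-q0+.5)*[11,10]).round().tolist())
a=load("side4.pkl")["image"][int(q0[1]):int(q0[1])+55,int(q0[0]):int(q0[0])+70]
cv2.imwrite("pics/s4b.png",cv2.resize(a,None,fx=11,fy=10,interpolation=cv2.INTER_CUBIC))
E
```

```text
moved [[329.0, 336.0], [294.0, 302.0], [377.0, 334.0]]
stuck [[405.0, 326.0], [369.0, 292.0], [377.0, 334.0]]
```

View pics/s4b.png

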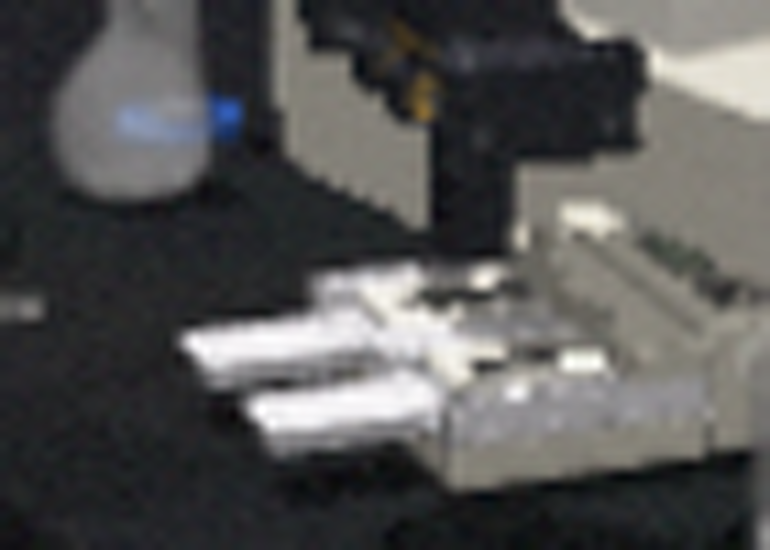

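```bash
python3 - <<'E'
from cell import *
from h import *
z=-.0038
x=-.026
while x>-.0825:
    x-=.006
    manip.move_linear(inc(x,.038,z),rate=.025)
    fs=[manip.state()["contact_force"]]
    manip.dwell(.02);fs.append(manip.state()["contact_force"]);f=np.mean(fs,0)
    s=manip.state();tx=(s["tool_pos"][:2]-OI)@UX
    print(round(x*1e3,1),"tip x",round(tx*1e3,2),round(s["clock"],2),f.round(2),"z",round(z*1e3,2))
    if f[2]<4: break
    z-=np.clip((11.6-f[2])/5500*.6,-.0005,.0003)
manip.move_linear(inc(x,.038,.04),rate=.08)
manip.set_gripper(.070)
print(manip.state()["clock"])
for n in("side","top"):
    c=cams.capture(n);pickle.dump(c,open(n+"6.pkl","wb"))
    u,v=proj(c,[inc(-.06,.038,.038)])[0].round().astype(int);im=cv2.resize(c["image"][v-30:v+25,u-35:u+35],None,fx=11,fy=10,interpolation=cv2.INTER_CUBIC)
    cv2.imwrite(f"pics/{n}6.png",im)
E
```

```text
-32.0 tip x -29.82 23.62 [-0.04 -0.93 12.04] z -3.8
-38.0 tip x -35.88 24.03 [-0.08 -1.22 12.15] z -3.75
-44.0 tip x -41.95 24.44 [-0.15 -0.64 11.03] z -3.69
-50.0 tip x -47.89 24.85 [-0.37 -0.29 11.97] z -3.75
-56.0 tip x -53.94 25.26 [-0.61  0.25 11.65] z -3.71
-62.0 tip x -59.99 25.67 [-0.68  0.53 11.15] z -3.71
-68.0 tip x -65.97 26.07 [ 0.04 -0.26 12.52] z -3.76
-74.0 tip x -72.04 26.48 [-0.72 -0.   11.26] z -3.66
-80.0 tip x -78.31 26.89 [-1.29 -0.17 12.52] z -3.7
-86.0 tip x -84.24 27.3 [-0.49  0.6  11.7 ] z -3.6
29.0917
```

View pics/side6.png

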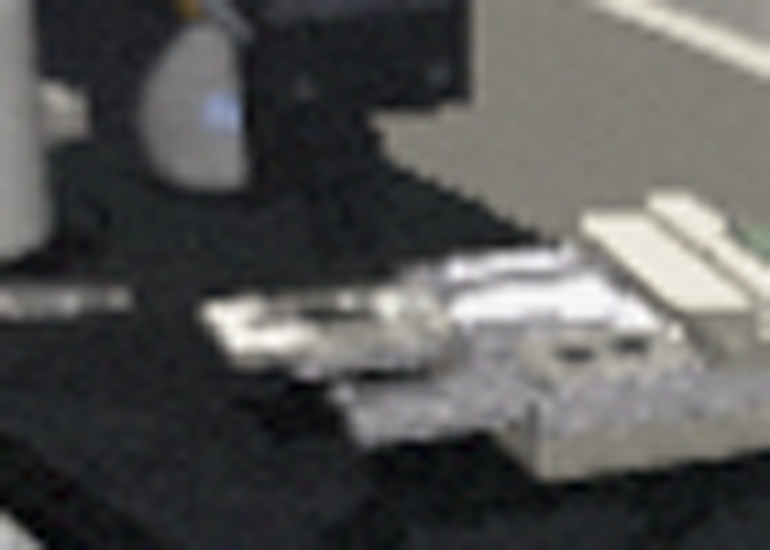

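View pics/top6.png

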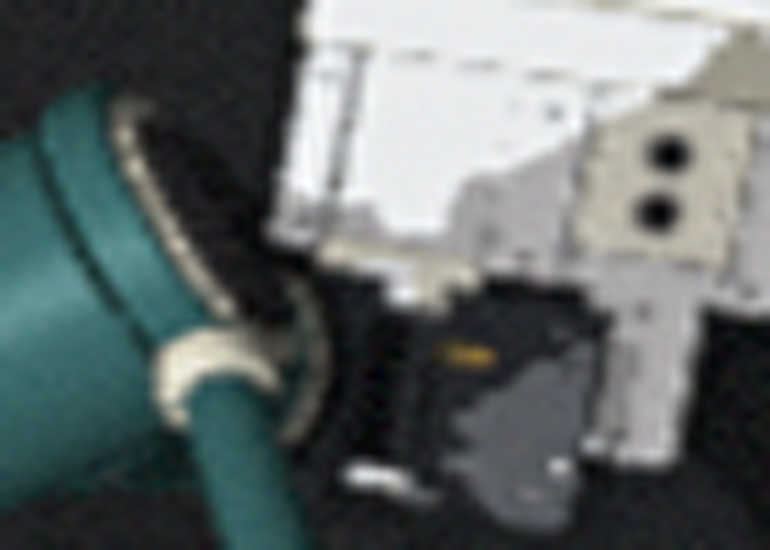

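```bash
python3 - <<'E'
from h import *
for n in("side6","top6"):
    c=load(n+".pkl");q0=proj(c,[inc(-.06,.038,.038)])[0].round()-[35,30]
    im=cv2.imread(f"pics/{n}.png")
    for cx,col in((-.0785,(0,0,255)),):
        P=[inc(cx+a,.038+b,.038) for a,b in((-.04,-.021),(-.04,.021),(-.036,.025),(.036,.025),(.04,.021),(.04,-.021),(.036,-.025),(-.036,-.025))]
        q=((proj(c,P)-q0+.5)*[11,10]).round().astype(np.int32)
        cv2.polylines(im,[q],True,col,1)
    cv2.imwrite(f"pics/{n}o.png",im)
E
```

```text
(no output)
```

View pics/side6o.png

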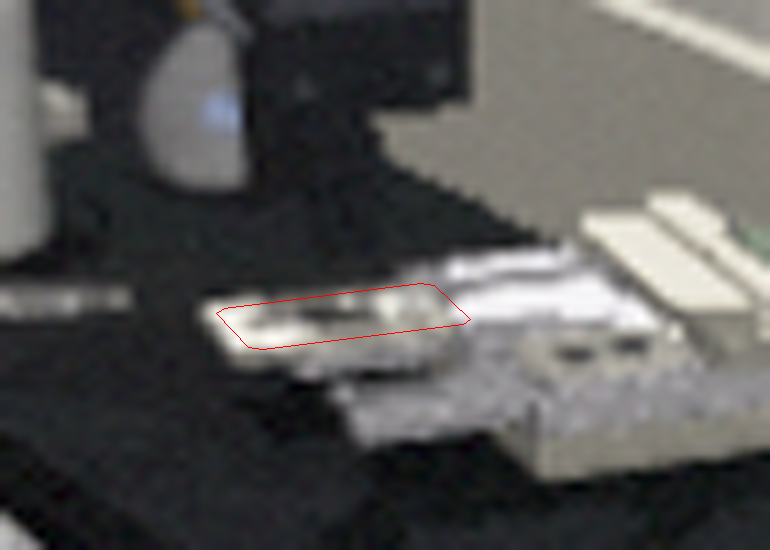

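View pics/top6o.png

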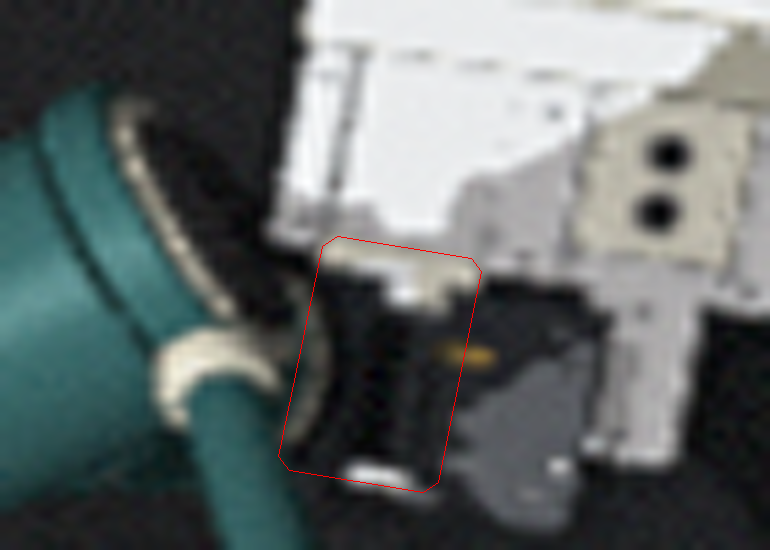

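```bash
python3 - <<'E'
from cell import *
from h import *
x=-.0798
manip.move_linear(inc(x,.0375,.02),rate=.1)
for z in(.01,.002,-.006,-.0145):
    manip.move_linear(inc(x,.0375,z),rate=.04); f=manip.state()["contact_force"]; print(z,f.round(2))
    if abs(f[2])>3: break
s=manip.state();print(s["clock"],s["tool_pos"])
manip.set_gripper(.045,18)
s=manip.state();print(s["clock"],s["tool_pos"],s["gripper_width"],fz(manip).round(2))
c=cams.capture("side");pickle.dump(c,open("side7.pkl","wb"))
u,v=proj(c,[inc(-.06,.038,.038)])[0].round().astype(int);im=cv2.resize(c["image"][v-30:v+25,u-35:u+35],None,fx=11,fy=10,interpolation=cv2.INTER_CUBIC)
cv2.imwrite(f"pics/side7.png",im)
E
```

```text
0.01 [0.12 0.43 0.19]
0.002 [-0.21  0.54  0.11]
-0.006 [-0.6   0.37 -0.61]
-0.0145 [-0.53 -0.39  0.38]
31.0083 [ 0.45754294  0.2662634  -0.0149677 ]
31.4417 [ 0.45806455  0.26655441 -0.01434334] 0.049763030318928425 [-0.54 -0.14  0.46]
```

View pics/side7.png

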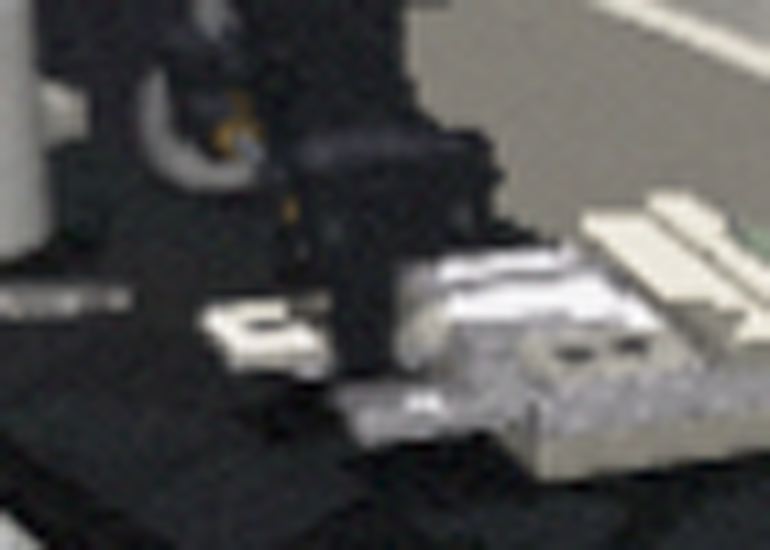

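```bash
python3 - <<'E'
from cell import *
from h import *
s=manip.state();p=s["tool_pos"].copy()
manip.move_linear(np.r_[inc(-.0798,.0375,0)[:2],.06],rate=.12)
manip.dwell(.2);print(manip.state()["clock"],fz(manip).round(2),manip.state()["gripper_width"])
for q in((.40,.10,.09),(.40,-.05,.09),(.43,-.285,.09),(.43,-.285,-.014)): print(inverse_kinematics(q,rot(np.radians(-11.5))))
for n in("top","side"):
    c=cams.capture(n);pickle.dump(c,open(n+"8.pkl","wb"))
    u,v=proj(c,[inc(-.08,.038,.11)])[0].round().astype(int);im=cv2.resize(c["image"][v-30:v+25,u-35:u+35],None,fx=11,fy=10,interpolation=cv2.INTER_CUBIC)
    cv2.imwrite(f"pics/{n}8.png",im)
T=load("top0.pkl");g=cv2.GaussianBlur(cv2.cvtColor(T["image"],6),(3,3),0).astype(float)
def edge(rows,cfun,w=4,sgn=1):
    out=[]
    for r in rows:
        c0=int(round(cfun(r)));xs=np.arange(c0-w,c0+w+1);d=np.clip(sgn*np.diff(g[r,xs[0]:xs[-1]+2]),0,None)
        i=int(d.argmax());
        j=slice(max(i-2,0),i+3);out.append(((xs[j]+.5)@d[j]/d[j].sum(),r))
    return np.array(out)
lf=lambda r:367.4+(r-232.4)*(376.7-367.4)/(181.8-232.4)
rf=lambda r:399.4+(r-238.6)*(407.0-399.4)/(200-238.6)
for nm,E,z in(("L",edge(range(202,231),lf,4,1),0.036),("L",edge(range(202,231),lf,4,1),0.0),("R",edge(range(212,236),rf,4,-1),.036)):
    P=onplane(T,E,z)[:,:2];vx,vy,x0,y0=cv2.fitLine(P.astype(np.float32),cv2.DIST_HUBER,0,.001,.001).ravel()
    if vx<0:vx,vy=-vx,-vy
    print(nm,z,"yaw",np.degrees(np.arctan2(vy,vx)).round(2),"pt at x=.43: y=",y0+vy/vx*(.43-x0),"rms",np.sqrt(np.mean(((P-[x0,y0])@[-vy,vx])**2)))
gT=g.T.copy()
E
```

```text
32.5167 [-0.13 -0.18 -0.4 ] 0.04959229362503043
[ 1.84550523e-01 -1.47988661e-01  2.25142895e+00 -4.44089210e-16
  1.03815237e+00 -1.18553294e+00]
[-1.86163640e-01 -1.68107577e-01  2.26822246e+00 -4.44089210e-16
  1.04147778e+00 -1.55624710e+00]
[-0.63360089  0.06060434  2.05242365  0.          1.02856466 -2.00368435]
[-0.63360089  0.20218517  2.12085965  0.          0.81854783 -2.00368435]
L 0.036 yaw -10.34 pt at x=.43: y= -0.22705728 rms 0.0004279030718793002
L 0.0 yaw -10.34 pt at x=.43: y= -0.23067626 rms 0.000438585645613756
R 0.036 yaw -7.64 pt at x=.43: y= -0.33809185 rms 0.0011750825232791015
```

View pics/top8.png

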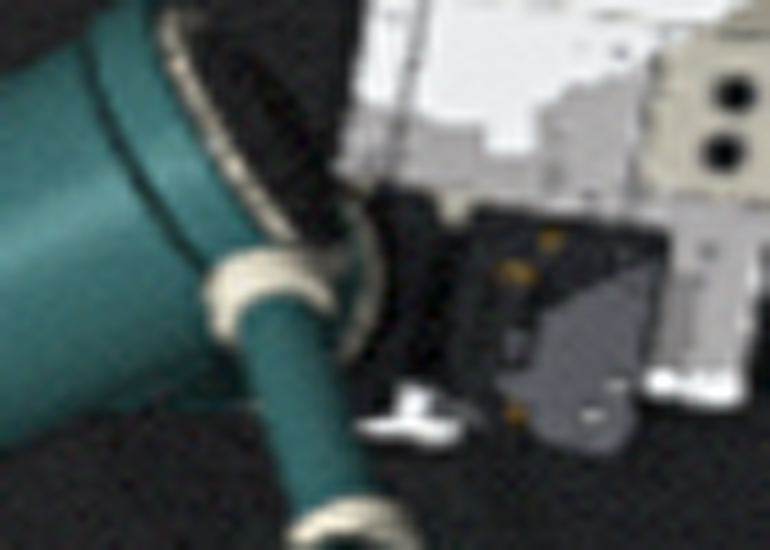

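View pics/side8.png

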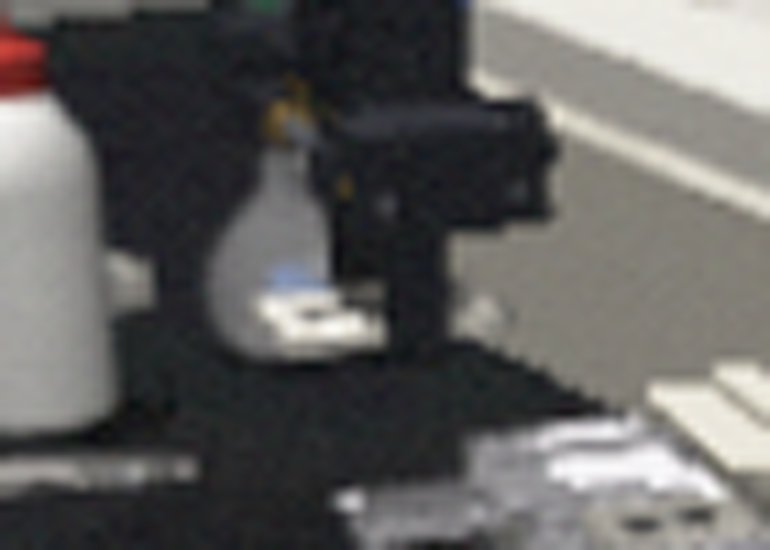

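```bash
python3 - <<'E'
from h import *
T=load("top0.pkl")
x0,y0=358,172
def segs(c,roi,z,minl):
    x0,y0,x1,y1=roi
    im=cv2.resize(cv2.cvtColor(c["image"],6)[y0:y1,x0:x1],None,fx=4,fy=4,interpolation=cv2.INTER_CUBIC)
    L=cv2.createLineSegmentDetector().detect(im)[0].reshape(-1,4)
    for l in L:
        P=onplane(c,(l.reshape(2,2)+.5)/4-.5+[x0,y0],z)[:,:2];v=P[1]-P[0];n=np.linalg.norm(v)
        if n>minl:
            a=np.degrees(np.arctan2(v[1],v[0]));a=(a+45)%90-45
            print(((l.reshape(2,2)+.5)/4-.5+[x0,y0]).round(1).tolist(),"len",round(n*1e3),"yaw",round(a,2),"mid",P.mean(0).round(4))
print("reader");segs(T,(358,172,415,245),.034,.03)
print("inc");segs(T,(205,155,270,228),.034,.045)
E
```

```text
reader
[[388.7, 212.0], [387.1, 221.4]] len 32 yaw -10.95 mid [ 0.4314 -0.2887]
[[376.3, 181.6], [367.0, 232.0]] len 173 yaw -11.85 mid [ 0.4661 -0.2348]
[[400.2, 237.0], [402.1, 225.7]] len 38 yaw -10.78 mid [ 0.3815 -0.3321]
[[403.9, 212.5], [409.4, 188.1]] len 85 yaw -14.22 mid [ 0.4857 -0.3537]
[[401.2, 225.0], [403.0, 212.9]] len 41 yaw -10.22 mid [ 0.4229 -0.3365]
[[367.9, 232.6], [399.1, 238.0]] len 107 yaw -10.62 mid [ 0.3692 -0.2724]
[[389.9, 183.9], [380.6, 182.2]] len 32 yaw -11.11 mid [ 0.5452 -0.2827]
[[414.0, 239.4], [382.8, 239.4]] len 105 yaw -0.99 mid [ 0.3544 -0.3222]
[[382.2, 240.5], [357.8, 240.4]] len 82 yaw -1.06 mid [ 0.3527 -0.2265]
[[400.7, 199.3], [381.2, 195.8]] len 67 yaw -10.91 mid [ 0.4959 -0.3007]
[[383.6, 186.1], [403.3, 189.7]] len 68 yaw -11.04 mid [ 0.5284 -0.3101]
[[387.8, 174.5], [414.0, 174.1]] len 89 yaw -0.01 mid [ 0.5743 -0.3367]
[[383.4, 194.6], [395.8, 196.7]] len 43 yaw -10.44 mid [ 0.5023 -0.2962]
[[386.8, 203.1], [396.8, 204.7]] len 34 yaw -10.11 mid [ 0.4742 -0.303 ]
[[395.6, 200.1], [405.3, 201.5]] len 33 yaw -8.84 mid [ 0.4844 -0.3325]
[... 152 characters left out ...]
242.2, 203.1], [239.2, 219.0]] len 54 yaw -11.12 mid [0.4581 0.2077]
[[220.4, 199.3], [217.2, 215.3]] len 55 yaw -11.02 mid [0.4719 0.2821]
[[227.8, 217.1], [230.5, 200.9]] len 55 yaw -9.47 mid [0.4654 0.2468]
[[216.6, 178.9], [213.0, 197.9]] len 65 yaw -10.62 mid [0.5363 0.2959]
[[249.8, 220.8], [252.4, 205.0]] len 54 yaw -9.73 mid [0.4513 0.1725]
[[259.9, 202.8], [263.8, 172.3]] len 105 yaw -7.57 mid [0.5366 0.1357]
[[204.8, 164.4], [261.7, 162.9]] len 195 yaw 0.59 mid [0.6198 0.2334]
[[204.8, 158.2], [222.3, 157.9]] len 60 yaw -0.05 mid [0.6403 0.3008]
[[226.3, 159.5], [204.8, 160.4]] len 74 yaw 1.38 mid [0.6335 0.2939]
[[234.1, 172.7], [248.2, 174.9]] len 49 yaw -9.74 mid [0.5846 0.206 ]
```

```bash
python3 - <<'E'
from h import *
F=["top0","top1","top4","top5","top6","top8"]
T=load("top0.pkl");print([np.abs(load(f+".pkl")["position"]-T["position"]).max() for f in F])
A=np.mean([load(f+".pkl")["image"].astype(float) for f in F],0)
x0,y0,x1,y1=362,176,414,244
im=cv2.resize(np.clip(A[y0:y1,x0:x1],0,255).astype(np.uint8),None,fx=11,fy=8.5,interpolation=cv2.INTER_CUBIC);
im=cv2.resize(np.clip(A[196:238,366:408],0,255).astype(np.uint8),None,fx=14,fy=14,interpolation=cv2.INTER_CUBIC)
im=np.clip((im.astype(float)-150)*2.4,0,255).astype(np.uint8)
cv2.imwrite("pics/pocket.png",im)
g=A.mean(2)
yel=np.clip(A[...,2]-A[...,0]-25,0,None)
for r0,r1 in((201,212),(221,232)):
    w=yel[r0:r1,376:400];yy,xx=np.mgrid[r0:r1,376:400];c=[(w*xx).sum()/w.sum(),(w*yy).sum()/w.sum()];print("yel",c,onplane(T,c,.03))
w=np.clip(190-g[208:226,382:392],0,None);yy,xx=np.mgrid[208:226,382:392];c=[(w*xx).sum()/w.sum(),(w*yy).sum()/w.sum()];print("mark",c,onplane(T,c,.03))
E
```

```text
[np.float64(0.0), np.float64(0.0), np.float64(0.0), np.float64(0.0), np.float64(0.0), np.float64(0.0)]
yel [np.float64(388.28334608518236), np.float64(206.95893904616173)] [[ 0.46431024 -0.2914103   0.03      ]]
yel [np.float64(385.0708860759494), np.float64(226.24987341772152)] [[ 0.39938667 -0.27890128  0.03      ]]
mark [np.float64(386.5753378979192), np.float64(216.70542859683442)] [[ 0.43146435 -0.28478779  0.03      ]]
```

View pics/pocket.png

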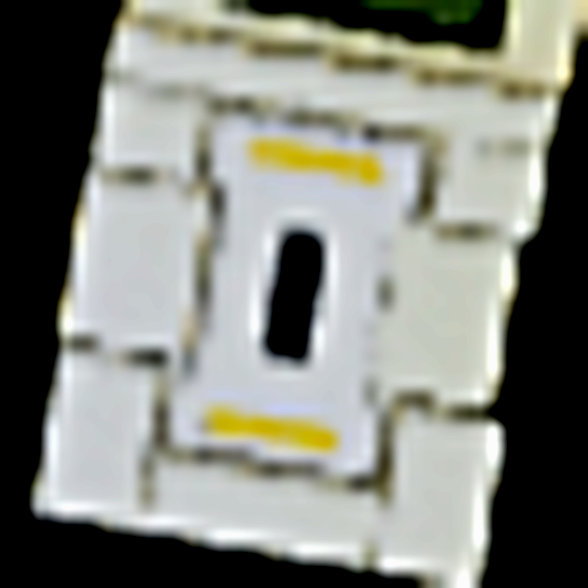

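```bash
cat >> h.py <<'E'
YR=np.radians(-10.9);RX=np.array([np.cos(YR),np.sin(YR)]);RY=np.array([-RX[1],RX[0]]);SEAT=np.array([.4315,-.285])
E
python3 - <<'E'
from cell import *
from h import *
r=rot(YR)
manip.move_linear([.405,.12,.09],rate=.2,rot=r)
manip.move_linear([.405,-.08,.09],rate=.22)
manip.move_linear([*SEAT,.07],rate=.2)
manip.move_linear([*SEAT,.012],rate=.08); manip.dwell(.3)
s=manip.state();print(s["clock"],s["tool_pos"],s["gripper_width"],fz(manip).round(2))
for n in("top","side"):
    c=cams.capture(n);pickle.dump(c,open(n+"9.pkl","wb"))
    u,v=proj(c,[[*SEAT,.05]])[0].round().astype(int);im=cv2.resize(c["image"][v-28:v+28,u-35:u+35],None,fx=11,fy=10,interpolation=cv2.INTER_CUBIC)
    cv2.imwrite(f"pics/{n}9.png",im);print(n,u,v)
E
```

```text
37.0333 [ 0.43184901 -0.2852583   0.01250719] 0.04956019391964712 [ 0.1   0.15 -0.81]
top 387 217
side 332 220
```

View pics/top9.png

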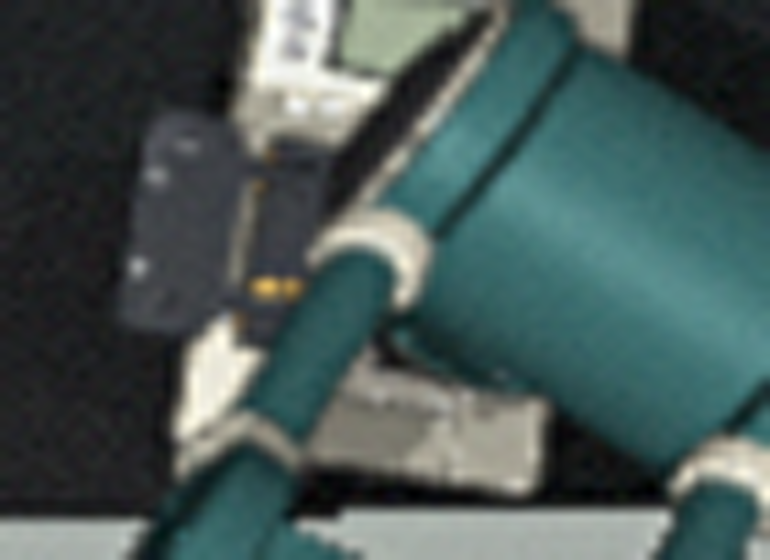

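View pics/side9.png

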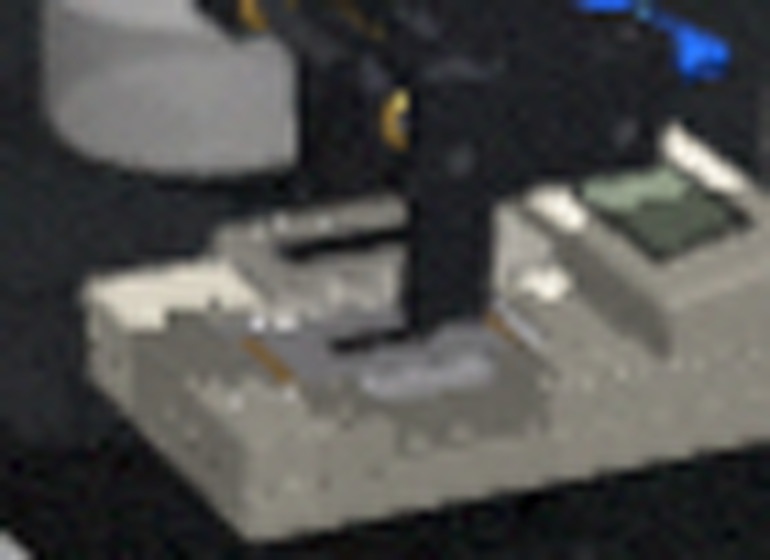

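```bash
cat >> h.py <<'E'
def cass(c,cx,cy,yaw,ztop):
    ux=np.array([np.cos(yaw),np.sin(yaw)]);uy=np.array([-ux[1],ux[0]])
    return proj(c,[np.r_[np.array([cx,cy])+ux*a+uy*b,ztop] for a,b in((-.04,-.021),(-.04,.021),(-.036,.025),(.036,.025),(.04,.021),(.04,-.021),(.036,-.025),(-.036,-.025))])
E
python3 - <<'E'
from h import *
for n in("side9","top9"):
    c=load(n+".pkl");q0=proj(c,[[*SEAT,.05]])[0].round()-[35,28]
    im=c["image"][int(q0[1]):int(q0[1])+56,int(q0[0]):int(q0[0])+70]
    im=np.clip(cv2.resize(im,None,fx=11,fy=10,interpolation=cv2.INTER_CUBIC).astype(float)*1.3,0,255).astype(np.uint8)
    for z,col in((.0645,(0,0,255)),(.0565,(0,160,0))):
        cv2.polylines(im,[((cass(c,.43185,-.28526,YR,z)-q0+.5)*[11,10]).round().astype(np.int32)],True,col,1)
    cv2.imwrite(f"pics/{n}o.png",im)
E
```

```text
(no output)
```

View pics/side9o.png

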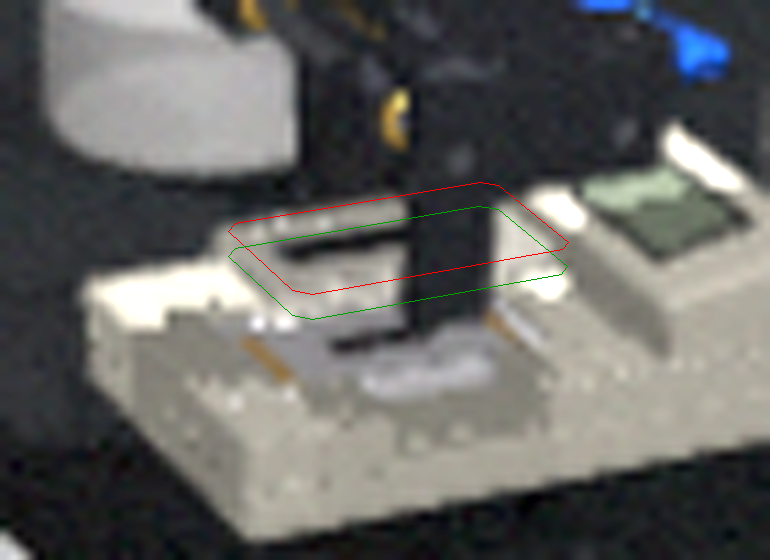

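View pics/top9o.png

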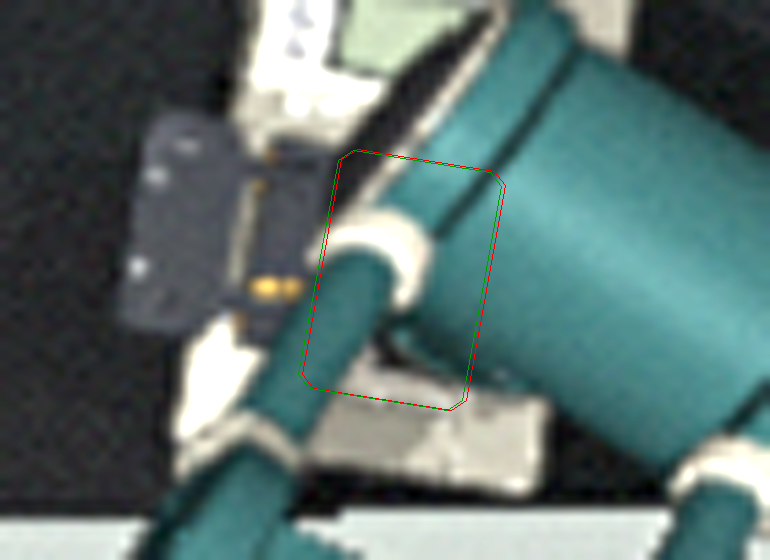

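```bash
python3 - <<'E'
from h import *
S0=load("side0.pkl")
print("side proj of seat", proj(S0,[[*SEAT,.03]]),"seen mark 331.06,225.48")
# yellow strips in the side view
A=S0["image"].astype(float);yel=np.clip(A[...,2]-A[...,0]-25,0,None)
for (u0,u1,v0,v1) in((315,327,222,233),(335,349,218,230)):
    w=yel[v0:v1,u0:u1];yy,xx=np.mgrid[v0:v1,u0:u1];print("yel",(w*xx).sum()/w.sum(),(w*yy).sum()/w.sum(),w.sum())
for s in(.0325,-.0325): print("pred",proj(S0,[np.r_[SEAT+RX*s,.03]]))
c=load("side9.pkl");q0=proj(c,[[*SEAT,.05]])[0].round()-[35,28]
x,y=int(q0[0])+16,int(q0[1])+14
im=c["image"][y:y+24,x:x+40];im=cv2.resize(im,None,fx=19,fy=19,interpolation=cv2.INTER_CUBIC).astype(float)
im=np.clip((im-60)*1.6,0,255).astype(np.uint8)
sc=lambda q:((q-[x,y]+.5)*19).round().astype(np.int32)
for z,col in((.0645,(0,0,255)),(.0565,(0,160,0))): cv2.polylines(im,[sc(cass(c,.43185,-.28526,YR,z))],True,col,1)
cv2.imwrite("pics/side9z.png",im)
E
```

```text
side proj of seat [[332.33818475 225.67987245]] seen mark 331.06,225.48
yel 320.97052631578947 227.63368421052633 475.0
yel 341.0830188679245 223.40377358490565 265.0
pred [[342.25167762 223.69338842]]
pred [[322.24533784 227.70366177]]
```

View pics/side9z.png

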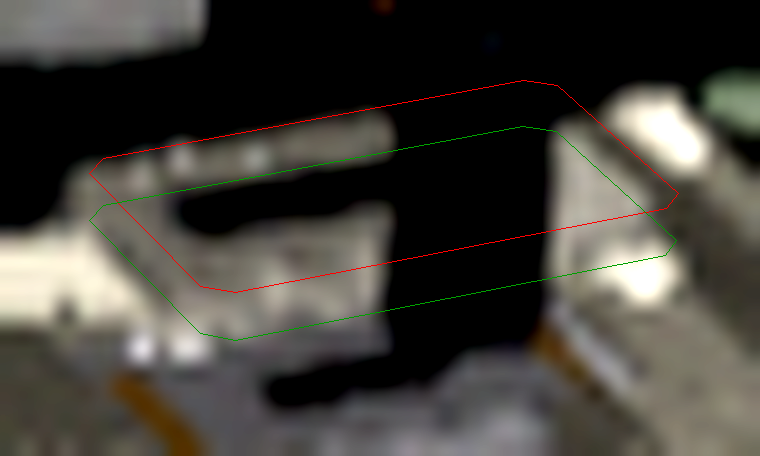

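```bash
python3 - <<'E'
from h import *
c=load("side9.pkl");q0=proj(c,[[*SEAT,.05]])[0].round()-[35,28];x,y=int(q0[0])+16,int(q0[1])+14
P=np.array([.43185,-.28526])
for a,b in((-.023,.006),(-.023,-.006),(-.04,.021),(-.036,.025)):
    for z in(.0645,.063):print(a,b,z,((proj(c,[np.r_[P+RX*a+RY*b,z]])[0]+[-1.25,-.1]-[x,y]+.5)*19).round())
im=c["image"][y:y+24,x:x+40].mean(2)
print("rows10-12 cols 2..18");print(im[8:14,2:21].round().astype(int))
print("1mm along RX in zoomed px",(proj(c,[np.r_[P+RX*.001,.064]])[0]-proj(c,[np.r_[P,.064]])[0])*19,"RY",(proj(c,[np.r_[P+RY*.001,.064]])[0]-proj(c,[np.r_[P,.064]])[0])*19)
E
```

```text
-0.023 0.006 0.0645 [206. 191.]
-0.023 0.006 0.063 [206. 200.]
-0.023 -0.006 0.0645 [238. 223.]
-0.023 -0.006 0.063 [238. 232.]
-0.04 0.021 0.0645 [ 65. 171.]
-0.04 0.021 0.063 [ 65. 180.]
-0.036 0.025 0.0645 [ 79. 156.]
-0.036 0.025 0.063 [ 79. 165.]
rows10-12 cols 2..18
[[ 44  53  77  84  87 117 103 152 122 123 126 149 111 108 103 107 101  87
   62]
 [ 44  80 124 121 126 148 115 113 110 103  98  87  75  66  41  33  19  17
   13]
 [ 47  92 124 125 121 121 107  74  57  42  29  15  12  21  21  24  52  65
   56]
 [ 84 105 135 129 129 124 111  71  35  22  43  60  69  75  77  85 102 111
   95]
 [159 160 172 128 123 129 121 112  88  78  95 106 111 119 120 124 128 132
   87]
 [204 204 202 165 111 124 124 123 117 124 122 129 131 112 119 125 141 148
   76]]
1mm along RX in zoomed px [ 5.90284928 -1.12828419] RY [-2.75790526 -2.61675284]
```

```bash
python3 - <<'E'
from h import *
c=load("top8.pkl");p=inc(-.0798,.0375,0)[:2]
q0=proj(c,[inc(-.08,.038,.11)])[0].round()-[35,30];x,y=int(q0[0])+20,int(q0[1])+10
im=c["image"][y:y+38,x:x+40];im=cv2.resize(im,None,fx=15,fy=15,interpolation=cv2.INTER_CUBIC)
sc=lambda q:((q-[x,y]+.5)*15).round().astype(np.int32)
ux=UX
for z,col in((.112,(0,0,255)),(.104,(0,160,0))): cv2.polylines(im,[sc(cass(c,*(p+UX*.0012),YI,z))],True,col,1)
cv2.imwrite("pics/top8z.png",im)
c=load("side9.pkl");q0=proj(c,[[*SEAT,.05]])[0].round()-[35,28];x,y=int(q0[0])+16,int(q0[1])+14
P=np.array([.43185,-.28526])
for b in(-.0248,-.0423):
  print([((proj(c,[np.r_[P+RX*a+RY*b,z]])[0]-[x,y]+.5)*19).round().tolist() for a in(-.009,.009) for z in(.0515,.064)])
c=load("side8.pkl");P=p
print("side8 finger u pred",[proj(c,[np.r_[P+UX*a+UY*-.0423,.11]])[0].round(1).tolist() for a in(-.009,.009)],[proj(c,[np.r_[P+UX*a+UY*-.0248,.11]])[0].round(1).tolist() for a in(-.009,.009)])
u0,v0=proj(c,[inc(-.08,.038,.11)])[0].round()-[35,30];print(u0+388/11-.5,u0+447/11-.5,"observed at crop x 388..447")
E
```

```text
[[397.0, 337.0], [398.0, 262.0], [504.0, 315.0], [506.0, 241.0]]
[[447.0, 385.0], [448.0, 311.0], [555.0, 364.0], [557.0, 289.0]]
side8 finger u pred [[254.2, 153.9], [258.9, 153.3]] [[252.9, 152.5], [257.5, 151.9]]
252.77272727272728 258.1363636363636 observed at crop x 388..447
```

View pics/top8z.png

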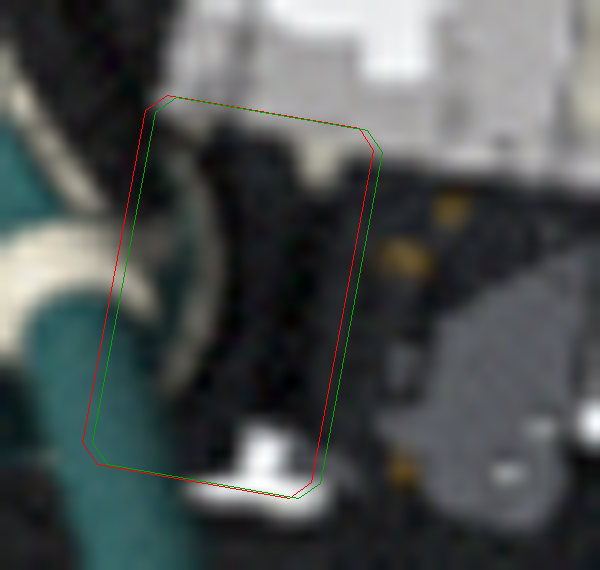

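```bash
cat > desc.py <<'E'
from cell import *
from h import *
import sys
def desc(dx,dy,z0,z1,step=.001,lim=5):
    p=SEAT+RX*dx+RY*dy;z=z0
    while z>z1+1e-6:
        z=max(z-step,z1);manip.move_linear([*p,z],rate=.012);f=manip.state()["contact_force"]
        s=manip.state();t=s["tool_pos"][:2]-SEAT
        print(round(z*1e3,1),round(s["tool_pos"][2]*1e3,2),"fx %.1f fy %.1f fz %.1f"%(f[:2]@RX,f[:2]@RY,f[2]),"t",(t@RX*1e3).round(2),(t@RY*1e3).round(2),round(s["clock"],1))
        if f[2]>lim or np.hypot(*f[:2])>8: break
    return z
E
python3 - <<'E'
from desc import *
manip.move_linear([*(SEAT-RX*.0005),-.004],rate=.03)
desc(-.0005,0,-.004,-.0155)
E
```

```text
-5.0 -4.88 fx 0.0 fy -0.9 fz -0.6 t -0.38 -0.07 38.1
-6.0 -6.04 fx 0.1 fy 1.1 fz -0.8 t -0.55 0.03 38.4
-7.0 -7.08 fx 0.5 fy 0.2 fz -0.5 t -0.59 0.04 38.6
-8.0 -8.09 fx 0.3 fy 0.1 fz -0.8 t -0.57 0.06 38.9
-9.0 -9.04 fx 0.4 fy 1.6 fz -0.1 t -0.52 0.09 39.1
-10.0 -9.8 fx 0.3 fy 3.5 fz 3.4 t -0.27 0.47 39.4
-11.0 -10.74 fx -0.3 fy 5.0 fz 3.4 t -0.23 0.5 39.6
-12.0 -11.71 fx 0.0 fy 5.1 fz 4.6 t -0.2 0.59 39.9
-13.0 -12.71 fx 0.5 fy 5.8 fz 4.8 t -0.2 0.61 40.1
-14.0 -13.71 fx 0.3 fy 5.9 fz 5.2 t -0.15 0.61 40.4
```

```bash
python3 - <<'E'
from desc import *
for dy in(.0008,.0014):
    manip.move_linear([*(SEAT-RX*.0003+RY*dy),-.014],rate=.01); f=fz(manip);s=manip.state();t=s["tool_pos"][:2]-SEAT
    print(dy,"fx %.1f fy %.1f fz %.1f"%(f[:2]@RX,f[:2]@RY,f[2]),s["tool_pos"][2],t@RY)
desc(-.0003,.0014,-.014,-.0165,.0005,6)
print(fz(manip).round(2))
E
```

```text
0.0008 fx 0.9 fy 4.0 fz 3.1 -0.013896661951444275 0.0008580893353678037
0.0014 fx 0.7 fy 1.4 fz 1.1 -0.014012388476156871 0.0011627247642998423
-14.5 -14.34 fx 1.0 fy 3.1 fz 4.3 t -0.17 1.37 41.2
-15.0 -14.5 fx 0.5 fy 3.0 fz 7.1 t -0.01 1.45 41.5
[0.81 3.33 6.45]
```

```bash
python3 - <<'E'
from desc import *
p=SEAT-RX*.0003+RY*.0018
manip.move_linear([*p,-.0145],rate=.01);print(fz(manip).round(2))
manip.set_gripper(.066);print(fz(manip).round(2),manip.state()["clock"])
manip.move_linear([*p,.015],rate=.05);manip.move_linear([*p,.10],rate=.15)
manip.move_linear([.42,-.10,.13],rate=.2);manip.dwell(.1)
s=manip.state();print(s["clock"])
for n in("top","side"):
    c=cams.capture(n);pickle.dump(c,open(n+"10.pkl","wb"))
    u,v=proj(c,[[*SEAT,.03]])[0].round().astype(int);im=cv2.resize(c["image"][v-28:v+28,u-35:u+35],None,fx=11,fy=10,interpolation=cv2.INTER_CUBIC)
    cv2.imwrite(f"pics/{n}10.png",im)
cv2.imwrite("pics/top10full.png",load("top10.pkl")["image"])
E
```

```text
[0.52 1.03 3.28]
[0.17 0.18 0.08] 42.3
44.9417
```

View pics/top10.png

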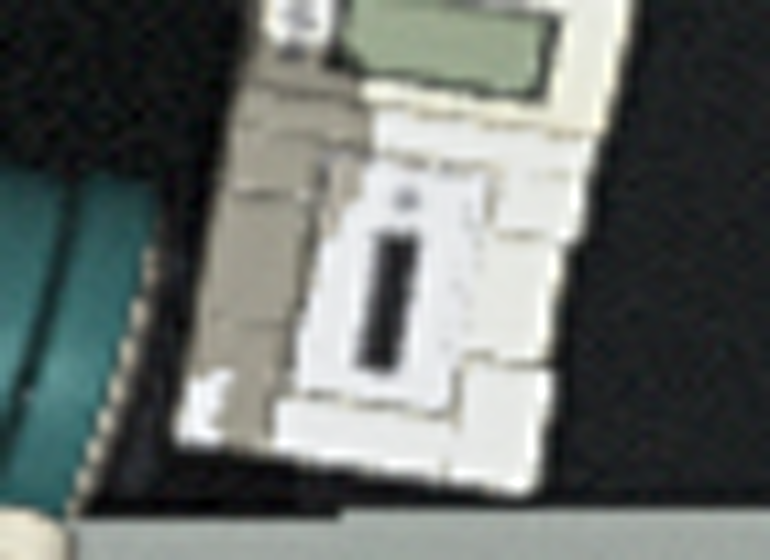

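View pics/side10.png

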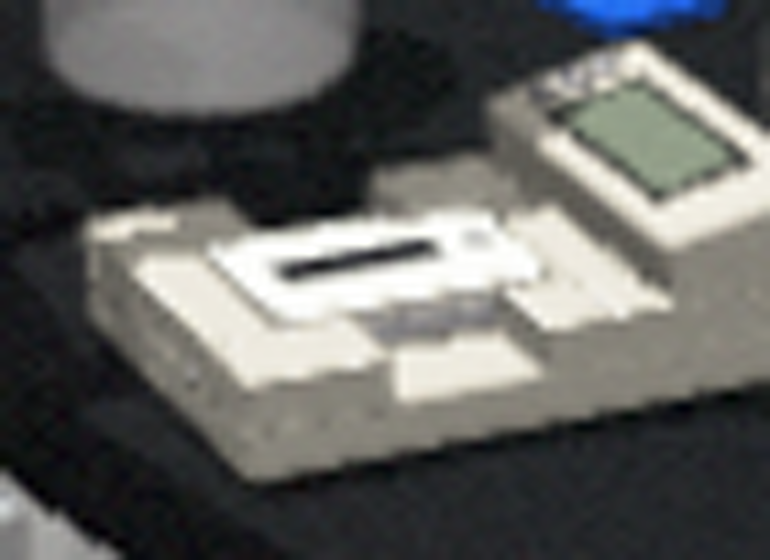

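View pics/top10full.png

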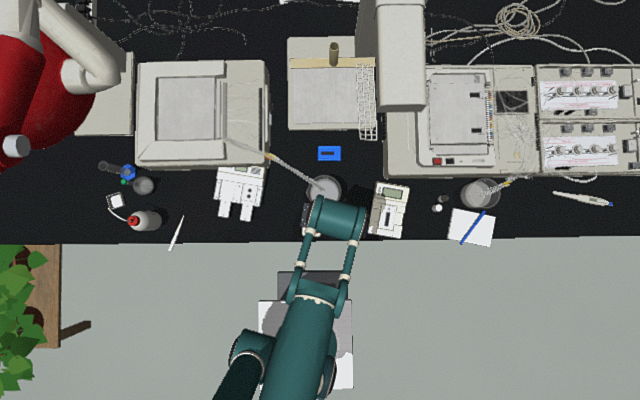

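```bash
python3 - <<'E'
from desc import *
manip.set_gripper(0.0)
p=SEAT+RY*.0015
manip.move_linear([*p,.06],rate=.25)
for a in(-.024,.024):
    q=p+RX*a
    manip.move_linear([*q,.012],rate=.12);manip.move_linear([*q,.003],rate=.03)
    z=.003
    while z>-.005:
        z-=.0006;manip.move_linear([*q,z],rate=.012);s=manip.state();f=s["contact_force"]
        if f[2]>4: break
    print(a,z,s["tool_pos"].round(5),fz(manip).round(2),s["clock"])
    manip.move_linear([*q,.012],rate=.06)
manip.move_linear([*p,.10],rate=.2);manip.move_linear([.42,-.10,.15],rate=.25)
print(manip.state()["clock"])
for n in("top","side"):
    c=cams.capture(n);pickle.dump(c,open(n+"11.pkl","wb"))
    u,v=proj(c,[[*SEAT,.03]])[0].round().astype(int);im=cv2.resize(c["image"][v-28:v+28,u-35:u+35],None,fx=11,fy=10,interpolation=cv2.INTER_CUBIC)
    cv2.imwrite(f"pics/{n}11.png",im)
cv2.imwrite("pics/side11full.png",c["image"])
E
```

```text
-0.024 -0.001799999999999999 [ 0.40906 -0.27946 -0.00079] [-0.59  1.86  6.7 ] 50.05
0.024 -0.001799999999999999 [ 0.45617 -0.28832 -0.00078] [-0.86  2.07  7.  ] 53.4833
55.4333
```

View pics/side11.png

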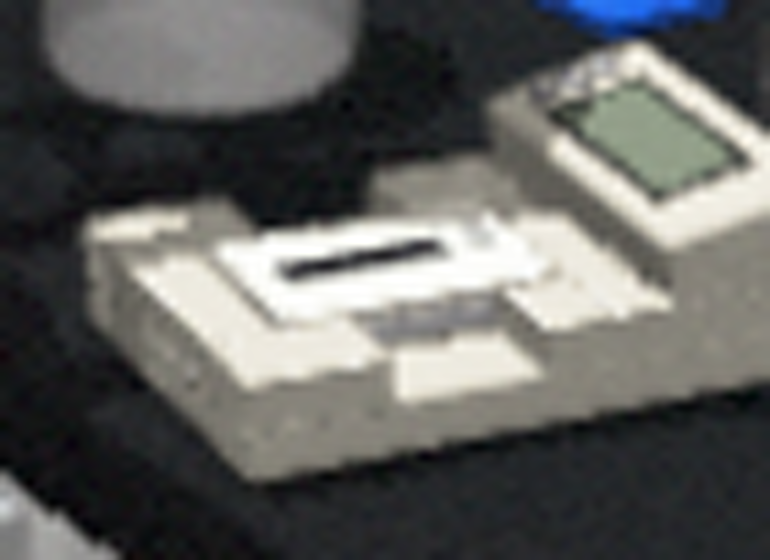

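View pics/side11full.png

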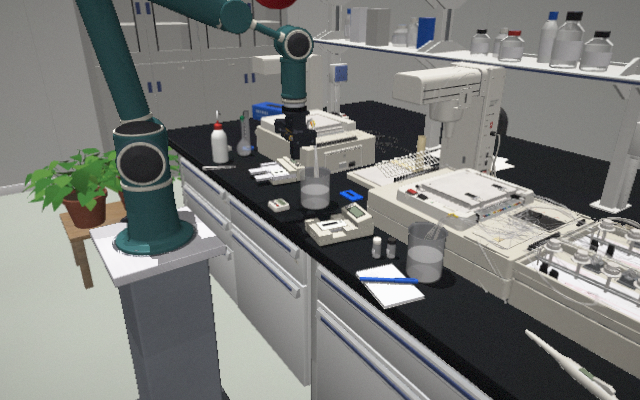

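```bash
python3 - <<'E'
from cell import *
print(manip.state()["contact_force"],manip.state()["clock"]); order.close_job()
E
```

```text
[-0.27886263 -0.29240999 -0.18867168] 55.5333
the job is handed in; nothing more can be done
```

The window cassette is in the reader pocket, face up and flat, and I handed the job in at 55.5 s of the 67 s allowed. I drew it out of the left bay, gripped it by its sides on the landing, carried it across and lowered it in. It met the lead-in on one side, so I shifted it about 1.4 mm sideways before it went down.

**Force in the bay:** the highest press I read was about 12.8 N. I only read the force between moves, so a short spike in between would not show.

**Last checks:**
- **Seating:** touching the top 24 mm either side of the centre gave the same height to within 0.01 mm. That is within about 0.2 mm of where its top was in the bay, so it is flat and home.
- **Final pictures:** the cassette sits square in the pocket. The well cassette's bay, timer and vials look untouched, and the robot was clear of everything with about 0 N on the tool.

**What disagreed:**
- **Fingertip height:** the real fingertips are about 39 mm above the reported TCP height. The side camera suggested this, and first contact at a reported height of about −1 mm confirmed it. I worked from the touched height.
- **Camera alignment:** the two cameras disagree by about 3 mm.
- **Window position:** the window looked 3–5 mm off the middle of its cassette, so I positioned by the cassette's edges and by feel instead.

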